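# Fit the spindle snap ring on the throwing wheel

## Task

Make the table-top throwing wheel safe by turning its speed knob fully anticlockwise to the off stop. Then take the spreading pliers, put their bent tips in the gap of the open snap ring lying on the bench and squeeze them right up to their stop to spread it, then carry it to the wheel, lower it from above over the spindle stub and down to the groove just above the brass collar, level and without pressing it hard on the collar. Finish still holding the squeezed pliers, with the ring spread round the spindle at the groove; leave everything else on the bench where it lies.

Things in the scene. Friction and masses are not known exactly. Their poses are not given: they have to be found in the camera images.
- wheel: table-top throwing wheel, white housing, fixed, wheel head taken off. Origin on the bench under the spindle axis, z up. Main housing 240 (x) x 280 (y), top at 125; control pod at its front (-x) reaches x = -220, 200 wide, top 86. Above the main housing: aluminium bearing flange 116 across, its hub up to 148, then a brass collar 42 across, flat top at 175, then the spindle stub
- groove (a point): on the spindle axis at mid height of the stub's groove (6 wide, 25 across), 3 above the brass collar's top, 178 above the bench
- spindle_top (a point): on the spindle axis at the end of the steel stub, 24 above point groove. The stub is 28 across and tapers over its last 4
- speed (a joint): speed knob on the control pod, vertical axis. 0 = off, the anticlockwise end stop (seen from above); grows clockwise up to 4.6 rad. Starts between 0.7 and 1.35. Light friction (0.04 N m)
- speed_grip (a point): on the knob's axis, in its upright grip bar, 7 below the bar's top and 116 above the bench. Black bar, 42 long, 14 thick, 32 high, above a disc 44 across; it turns with the knob and lies along this point's x axis (along the wheel's x at 0)
- ring: open steel snap ring lying flat on the bench, 18 g, 4 thick, relaxed 26 bore, 38 outside. Origin at the relaxed ring's centre on its underside, z up. Gap on its -x side, 16 wide, between two ears that reach out to x = -25.5; each ear's face has a V notch, 6 wide, 3 deep, at x = -19.5, where a plier tip settles. It flexes at its back (+x), which this frame follows
- ring_gap (a point): middle of the relaxed ring's gap, between the two notches, at mid thickness (ring frame -19.5, 0, 2)
- ring_mid (a point): centre of the opening of the fully spread ring, at mid thickness (ring frame -4, 0, 2); there it clears a 28 spindle by about 3 all round
- ring_left (a joint): spread of each half of the ring: 0 relaxed, about 0.32 with the pliers at their stop; a spring closes it (about 5 N at each notch when fully spread)
- pliers: snap ring pliers: squeezing the handles parts the tips. 160 g, lying on their grips. Origin on the bench under the pivot, +x to the tips, z up. Grey grips 18 high (z 0 to 18), 11 thick, x = -24 to -120. Over the grips' outsides at rest 57 at x = -50, 62 at x = -60; at the stop parallel, 32. Dark jaws at z 9 to 15, up to 25 either side of the middle line when spread
- pliers_tips (a point): midway between the two tip pins at the height of their ends (pliers frame 73.5, 0, 0.5). Pins upright, knurled, bent down from the jaws, 3.5 across, shoulder 4.5 above their ends; centres 5 apart at rest, 17 when they first touch the relaxed ring's notches, 40 at the stop. To enter the gap: this point over ring_gap, pliers' x along the ring's x, pins' ends 0.5 to 1 above the bench
- pliers_grip (a point): midway between the grips at mid height (pliers frame -50, 0, 9), near their balance point: a good place to hold them, pads across the pliers' y. Held lightly (8 to 9 N, not squeezed) the tips may droop 1 to 2; squeezing firmly (30 N or more) levels the grips in the pads, which lifts the tips: check that the pins still stand deep in the notches
- pliers_left (a joint): squeeze of each handle, 0 at rest, 0.237 rad at the stop; the return spring needs about 10 N on each handle at pliers_grip before it gives, 12 N at the stop, and about 7 N more with the ring. The pins part by about 145 mm per rad
- bearing: spare ball bearing, a plain closed steel ring, 52 outside, 25 bore, 15 high, loose, not part of the job
- wrench: steel wrench, 150 long, loose, not part of the job
- grease: white jar with a steel lid, 64 across, 50 high, loose, not part of the job
- cup: terracotta cup, 76 across, 80 high, loose, not part of the job
- brush: flat brush, 200 long, loose, not part of the job
- rib: flat wooden throwing rib, about 100 x 75 x 6, loose, not part of the job
- driver: screwdriver with a black handle, 170 long, loose, not part of the job
Things that resemble listed ones, but are neither listed nor needed, are in the scene too. What is meant by the pliers is not blue, and is the larger of those in its own colour.

How it is judged:
On the way, in this order (a step that is already met when the one before it is completed fails the run):
1. the speed knob is at its off stop (value of joint speed below 0.08 rad), for 0.2 s.
2. the ring is spread on the pliers and lifted clear of the bench (value of joint ring_left above 0.26 rad and contact force between pliers and ring above 2 N and height (world z) of ring_mid above 0.04 m), for 0.2 s.
3. the spread ring is above the end of the spindle, in line with it (value of joint ring_left above 0.26 rad and horizontal distance between ring_mid and spindle_top below 0.006 m and z of ring_mid in the frame of spindle_top above 0 m), for 0.05 s.
At the end, for the whole second after the job is handed in: Knob within 0.08 rad of off; fingers hold the pliers squeezed (over 0.2 rad), pliers hold the ring spread (over 0.26 rad, above 2 N); ring_mid within 5 mm of the spindle axis and 2 mm of the groove's height, level within 0.12 rad, at rest, bearing on the wheel with under 12 N (value of joint speed below 0.08 rad and value of joint ring_left above 0.26 rad and contact force between pliers and ring above 2 N and value of joint pliers_left above 0.2 rad and contact force between the fingers and pliers above 4 N and horizontal distance between ring_mid and groove below 0.005 m and z of ring_mid in the frame of groove between -0.002 and 0.002 m and angle between ring_mid's own z axis and vertical below 0.12 rad and contact force between ring and wheel below 12 N and linear speed of ring below 0.02 m/s); the arm keeps its last pose, push and grip.
It fails at once if a bystander (bearing, wrench, jar, cup, brush, rib, screwdriver) is pushed more than 40 mm (distance of any of bearing, wrench, grease, cup, brush, rib, driver from where it was at the start of the episode above 0.04 m).
It also fails if it takes over 72 s, if anything falls off the work surface, if the arm or the gripper's body presses on something with over 40 N, if the wrist force passes 120 N, or if a joint passes its speed limit or range.

## Robot

A 7-joint arm with a two-finger parallel gripper is mounted at the origin on the work surface. World frame = base frame: x ahead of the robot, y to its left, z up, the work surface at z = 0. Lengths are in m, angles in rad, forces in N, time in s.
With the tool pointing down it reaches from about 0.425 to 0.875 m from the base axis. Payload 4.7 kg.
Tool frame: the origin (TCP) lies midway between the tips of the shut fingers; the grasp point (between the pads) lies 19 mm behind it; z points along the fingers, y is the line along which they close (so a half turn about z gives the same grasp; the last joint's range is limited). The gripper opens to 87 mm and grips with 3 to 60 N. Pads are 19 mm wide; open, the fingers measure 117 mm over their backs; the gripper's body (75 mm by 190 mm) begins 51 mm behind the grasp point.
Start: joints at [1.169, 0.321, -0.07, 1.45, 0.023, 1.371, -0.057], TCP at [0.263, -0.595, 0.223] pointing down, gripper open.
Joint ranges: [-2.86, 2.86], [-0.3, 2.09], [-1.38, 1.24], [0.06, 2.45], [-1.56, 4.7], [0.09, 2.05], [-2.69, 2.69]. Speed limits (rad/s): [2.57, 2.57, 3.14, 3.14, 3.14, 3.14, 3.14].

## Interface

Orientations are given as a unit quaternion [x, y, z, w].
In Python, from bench import observe, grab_frame, camera_params, hand_in gives the robot as it stands.
- The arm moves only by the tool step_arm, never from a script. Its argument "deltas" is a list of rows, each a list of 3 entries, a list of its own where there are three numbers: the finger opening in m, from 0 to 0.087, then the shift along the tool's x, y, z in m, then the turn, a rotation vector about the tool's x, y, z in rad. A call has 1 to 20 rows; each row is the pose to reach, as a shift and turn from the pose commanded when the call began, along the tool's axes at that moment; what a row does not reach only later rows make up. A row lasts 1/12 s, in which the tool goes at most 41.7 mm and 7.16 degrees, less where a joint would pass 70% of its speed; a pose out of reach is approached as far as the arm can. A call with a gripper value outside its range is refused whole. The fingers move at their own pace and stop on an object; "grip_force" is the grip in N (left out, the last holds). Time passes only in rows, so rows that repeat a pose let the fingers close. It gives the time, the measured TCP pose, the force, the opening and the grip force at its end, in the units of the state.
- observe(): the state, without advancing time (a new reading comes with each control period).
- grab_frame(name): name is "scene" or "top" or "wrist"; returns (picture, depth): 400x640x3 uint8, red, green, blue; 400x640 float32, m along the optical axis (not along the pixel's ray), 0 where there is no reading.
- camera_params(name): a dict with "fx", "fy", "cx", "cy" (pixels), "xyz" and "rotation" of the camera in the world. Camera axes: x right, y down, z forward; pixel columns grow to the right and rows downward; lengths in m; the calibration is good to about 2 mm. The wrist camera is an equidistant fisheye: a pixel r from the principal point sees the ray r / f radians off the axis. A picture is of the moment at which its call begins: read the wrist's pose just before it. camera_params takes no time and is no camera call; for the wrist camera it gives the pose at the moment of the call.
- hand_in(): hands the job in; it is judged then, once.
The state is a dict: "time": time; "qpos": joint angles; "qvel": joint speeds; "joint_efforts": joint torques, N m; "eef_pos": TCP position; "eef_rot": TCP orientation; "contact_force": force on the tool from outside, world axes, zero at the start; "wrist_torque": the same for the moment, N m; "grip_width": finger opening in m; "grasp_force": force on a finger pad.
Only numpy, scipy, OpenCV 4.12 (cv2) and the standard library are available. Lean on these libraries where they do the work, as an engineer would, in place of code of your own. Each camera call takes 0.05 s, during which the arm holds its last target. There are 200 camera calls.

## Working session

There is one attempt and no reset: what is moved stays moved. The work goes in short steps, Python scripts to look and compute and a tool call to move; the robot and the scene stay as the last step left them, time stands still between calls to the robot, and variables do not carry over. Pictures are saved under pics/ and viewed, at most 10 in all, crops included, and the job is handed in when it is done.

Besides the shell and the picture viewer there is one more tool, called after "Emit:" as name(argument=value, ...) on one line, values as JSON. step_arm: Moves the arm, as the interface text tells. Its arguments: {"type":"object","properties":{"deltas":{"type":"array","items":{"type":"array"}},"grip_force":{"type":"number"}},"required":["deltas"]}

```bash
mkdir -p pics; ls; cat > h.py <<'E'
import numpy as np, cv2
from bench import observe, grab_frame, camera_params, hand_in
from scipy.spatial.transform import Rotation as R
def cam(name):
    p=camera_params(name); Rm=np.array(p["rotation"],float)
    if Rm.shape!=(3,3): Rm=R.from_quat(Rm).as_matrix()
    return p,Rm,np.array(p["xyz"])
def ray(name,uv,c=None):
    p,Rm,o=c or cam(name); u,v=uv
    x=(u-p["cx"])/p["fx"]; y=(v-p["cy"])/p["fy"]
    if name=="wrist":
        r=np.hypot(x,y); s=np.sinc(r/np.pi)
        d=np.array([x*s,y*s,np.cos(r)])
    else: d=np.array([x,y,1.])
    return o,Rm@d
def onz(name,uv,z,c=None):
    o,d=ray(name,uv,c); return o+d*(z-o[2])/d[2]
def proj(name,P,c=None):
    p,Rm,o=c or cam(name); q=Rm.T@(np.array(P)-o)
    if name=="wrist":
        t=np.arctan2(np.hypot(q[0],q[1]),q[2]); k=t/max(np.hypot(q[0],q[1]),1e-9)
        return p["cx"]+p["fx"]*q[0]*k, p["cy"]+p["fy"]*q[1]*k
    return p["cx"]+p["fx"]*q[0]/q[2], p["cy"]+p["fy"]*q[1]/q[2]
def save(n,im): cv2.imwrite("pics/"+n+".png",cv2.cvtColor(im,cv2.COLOR_RGB2BGR))
def tooldelta(target,yaw=None):
    s=observe(); Rt=R.from_quat(s["eef_rot"]).as_matrix()
    return Rt.T@(np.array(target)-s["eef_pos"])
E
python3 - <<'E'
from h import *
s=observe(); print(s)
for n in ["top","scene"]:
    im,d=grab_frame(n); p=camera_params(n); print(n,p); save(n+"0",im); np.savez(n+"0",im=im,d=d)
print(camera_params("wrist"))
E
```

```text
pics
{'time': 0.0, 'qpos': array([ 1.16909679,  0.32182519, -0.07009322,  1.4516947 ,  0.02262257,
        1.37078598, -0.05685824]), 'qvel': array([-4.64512022e-04,  1.24583764e-03,  8.06732090e-06, -1.61293727e-03,
        1.54451617e-03, -1.02318197e-03,  7.33720918e-04]), 'joint_efforts': array([ 1.11367656e-04, -4.91289175e+01, -4.04097140e-01, -3.12528670e+01,
       -6.38931803e-02,  4.37049405e-02,  1.60246013e-04]), 'eef_pos': array([ 0.26227433, -0.59412519,  0.22145027]), 'eef_rot': array([ 9.78457311e-01,  2.06447000e-01, -2.56254039e-04, -9.28280527e-04]), 'contact_force': array([ 0.04531612, -0.32386934, -0.66235413]), 'wrist_torque': array([ 0.02942546,  0.01453218, -0.05519964]), 'grasp_force': 0.0, 'grip_width': 0.08700872795463549}
top {'fx': 361.1124675584498, 'fy': 361.1124675584498, 'cx': 317.5892048062395, 'cy': 197.8706459648101, 'xyz': array([0.44562412, 0.11251353, 1.11087926]), 'rotation': array([-0.70542256,  0.70714214, -0.03447981,  0.03376603])}
scene {'fx': 478.291811270411, 'fy': 478.291811270411, 'cx': 315.8569591133131, 'cy': 188.44202547179077, 'xyz': array([1.22836859, 0.27344192, 1.16025103]), 'rotation': array([ 0.59833022,  0.7436627 , -0.23608504, -0.1822926 ])}
{'fx': 309.70691628693146, 'fy': 309.70691628693146, 'cx': 319.1990842891361, 'cy': 196.95045398582695, 'xyz': array([ 0.32946554, -0.56381828,  0.38390326]), 'rotation': array([ 0.82992244, -0.54040408, -0.07674393,  0.11533665])}
```

View pics/top0.png

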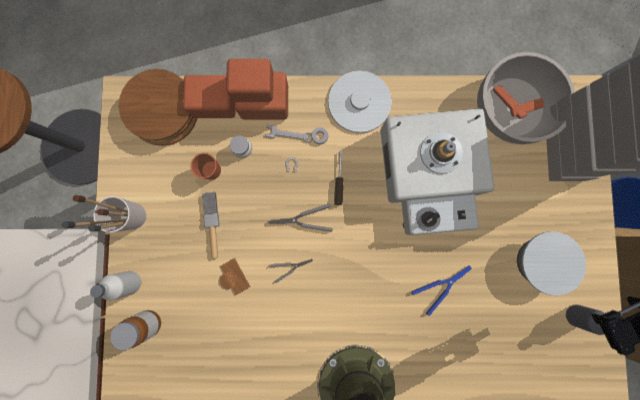

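View pics/scene0.png

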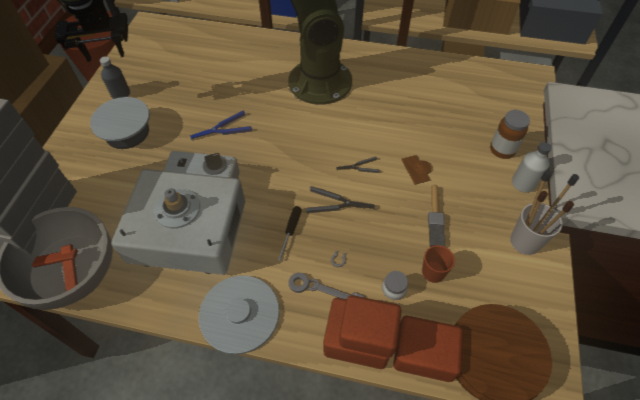

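Top view: wheel at (440,150), with the knob at (429,218). The ring is at (291,165) with its gap facing down. Plier candidates are grey large (300,220), grey small (290,268) and blue (441,288). The larger grey one at (300,220) fits the description. I'll measure roughly and confirm it in a crop.

```bash
cat > m.py <<'E'
from h import *
def cloud(n,im,d):
    p,Rm,o=cam(n); v,u=np.mgrid[0:400,0:640]
    P=np.stack([(u-p["cx"])/p["fx"]*d,(v-p["cy"])/p["fy"]*d,d],-1)
    return P@Rm.T+o
E
python3 - <<'E'
from m import *
z=np.load("top0.npz"); im,d=z["im"],z["d"]; P=cloud("top",im,d)
print("table z",np.median(P[240:260,340:380,2]),"base",P[390,357])
def rect(m,name):
    n,l,st,c=cv2.connectedComponentsWithStats(m.astype(np.uint8))
    i=1+np.argmax(st[1:,4]); q=P[l==i][:,:2]
    r=cv2.minAreaRect((q*1000).astype(np.float32)); print(name,st[i],r, "mean",q.mean(0)); return l==i
roi=np.zeros((400,640),bool); roi[90:245,370:510]=1
h=P[...,2]
rect(roi&(h>.115)&(h<.135),"top")
rect(roi&(h>.076)&(h<.096),"pod")
r2=np.zeros_like(roi); r2[205:235,415:445]=1
rect(r2&(h>.108)&(h<.135),"bar")
r3=np.zeros_like(roi); r3[130:170,420:465]=1
rect(r3&(h>.185),"stub"); rect(r3&(h>.165)&(h<.182),"collar")
rect(r3&(h>.135)&(h<.155),"hub")
# ring / pliers on plane
hsv=cv2.cvtColor(im,cv2.COLOR_RGB2HSV)
bg=(hsv[...,1]<70)
for nm,(a,b,c,e) in dict(ring=(150,180,278,305),pliers=(200,238,260,336),small=(255,285,262,316)).items():
    m=np.zeros_like(roi); m[a:b,c:e]=bg[a:b,c:e]
    ys,xs=np.nonzero(m); c_=cam("top")
    print(nm,len(xs)); q=np.array([onz("top",(x,y),.006,c_)[:2] for x,y in zip(xs,ys)])
    print(q.mean(0),cv2.minAreaRect((q*1000).astype(np.float32)))
crop=lambda a,b,c,e,s: cv2.resize(im[a:b,c:e],None,fx=s,fy=s,interpolation=cv2.INTER_CUBIC)
A=crop(145,290,255,345,4); B=crop(125,240,380,480,4)
H=max(A.shape[0],B.shape[0]); A=cv2.copyMakeBorder(A,0,H-A.shape[0],0,0,0); B=cv2.copyMakeBorder(B,0,H-B.shape[0],0,0,0)
save("crop1",np.hstack([A,B]))
E
```

```text
table z 3.077624097125309e-06 base [0.06195887 0.01603404 0.18452169]
top [ 386  108  108   92 7291] ((666.888671875, -228.76718139648438), (238.8220977783203, 278.4369201660156), 5.216960906982422) mean [ 0.66316185 -0.22579867]
pod [ 406  194   73   41 2217] ((498.5389709472656, -243.728271484375), (99.74922943115234, 199.8751678466797), 5.00626802444458) mean [ 0.49975579 -0.24474316]
bar [424 212  16  12  95] ((486.0338134765625, -200.00123596191406), (13.593446731567383, 41.29963302612305), 31.14893913269043) mean [ 0.48606592 -0.19835344]
stub [444 141  12  12 107] ((554.948486328125, -66.94000244140625), (26.49807357788086, 419.52850341796875), 34.73948669433594) mean [ 0.66385968 -0.22436222]
collar [438 141  17  16 110] ((665.4283447265625, -226.205078125), (40.19505310058594, 34.79186248779297), 31.489463806152344) mean [ 0.66271183 -0.222735  ]
hub [423 133  37  37 665] ((668.8992309570312, -228.52015686035156), (99.94371032714844, 101.060546875), 89.9217529296875) mean [ 0.66367043 -0.22365311]
ring 92
[0.66000328 0.19079065] ((656.855224609375, 190.4209442138672), (37.29883575439453, 47.16340637207031), 89.86946868896484)
pliers 395
[0.48803865 0.15240706] ((487.1391906738281, 165.2060546875), (85.79265594482422, 190.326904296875), 4.229674339294434)
small 181
[0.34169449 0.19797548] ((332.32440185546875, 189.0810546875), (54.932926177978516, 128.34591674804688), 6.899789810180664)
```

View pics/crop1.png

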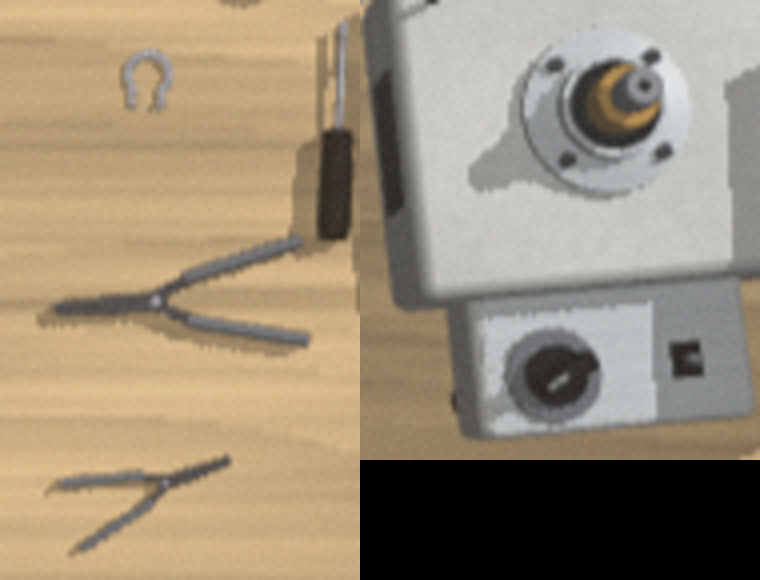

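The crop confirms the pliers are the larger grey ones at px (295,220), with tips to the left (+y). The housing and pod fits agree: wheel yaw is about 5.1° and the spindle is at about (0.667,-0.229). The bar is at (0.486,-0.200) at -58.9°, so the knob reads about 1.12 rad. Next I move above the knob.

```bash
cat >> h.py <<'E'
def go(target,yawdeg):
    """shift and rotvec in tool axes from measured pose to target with tool x at yaw (tool down)"""
    s=observe(); R0=R.from_quat(s["eef_rot"]); a=np.radians(yawdeg)
    T=R.from_matrix(np.array([[np.cos(a),np.sin(a),0],[np.sin(a),-np.cos(a),0],[0,0,-1]]))
    print("t",round(float(s["time"]),2),"shift",np.round(R0.inv().apply(np.array(target)-s["eef_pos"]),4),"rot",np.round((R0.inv()*T).as_rotvec(),4))
E
python3 - <<'E'
from h import *
go([.486,-.2,.19],-58.85)
E
```

```text
t 0.1 shift [ 0.3639 -0.2702  0.032 ] rot [-1.3000e-03  1.3000e-03  1.4429e+00]
```

Emit:
step_arm(deltas=[[0.06, [0.364, -0.27, 0.032], [0, 0, 1.443]], [0.06, [0.364, -0.27, 0.032], [0, 0, 1.443]], [0.06, [0.364, -0.27, 0.032], [0, 0, 1.443]], [0.06, [0.364, -0.27, 0.032], [0, 0, 1.443]], [0.06, [0.364, -0.27, 0.032], [0, 0, 1.443]], [0.06, [0.364, -0.27, 0.032], [0, 0, 1.443]], [0.06, [0.364, -0.27, 0.032], [0, 0, 1.443]], [0.06, [0.364, -0.27, 0.032], [0, 0, 1.443]], [0.06, [0.364, -0.27, 0.032], [0, 0, 1.443]], [0.06, [0.364, -0.27, 0.032], [0, 0, 1.443]], [0.06, [0.364, -0.27, 0.032], [0, 0, 1.443]], [0.06, [0.364, -0.27, 0.032], [0, 0, 1.443]], [0.06, [0.364, -0.27, 0.032], [0, 0, 1.443]], [0.06, [0.364, -0.27, 0.032], [0, 0, 1.443]], [0.06, [0.364, -0.27, 0.032], [0, 0, 1.443]], [0.06, [0.364, -0.27, 0.032], [0, 0, 1.443]]], grip_force=15)

```text
time: 1.43
eef_pos: [0.4857, -0.2019, 0.1903]
eef_rot: [0.871, -0.492, -0.0, 0.0]
contact_force: [-0.4, -0.4, -0.2]
grip_width: 0.0596
grasp_force: 0.0
```

```bash
python3 - <<'E'
from h import *
print(observe()["qpos"]); go([.486,-.2,.102],-58.85)
c=cam("wrist"); im,d=grab_frame("wrist"); save("w1",im); np.savez("w1",im=im,d=d,R=c[1],o=c[2])
print("bar ctr px",proj("wrist",[.486,-.2,.123],c),"spindle top px",proj("wrist",[.667,-.2288,.202],c))
E
```

```text
[ 0.62828869  0.09165135 -0.30117515  1.79235886  0.02916127  1.26232906
 -2.27949365]
t 1.43 shift [-0.0015 -0.0013  0.0883] rot [ 0.0008 -0.     -0.001 ]
bar ctr px (np.float64(315.9335906603552), np.float64(208.98972601215237)) spindle top px (np.float64(80.18869416658444), np.float64(58.71058010535762))
```

View pics/w1.png

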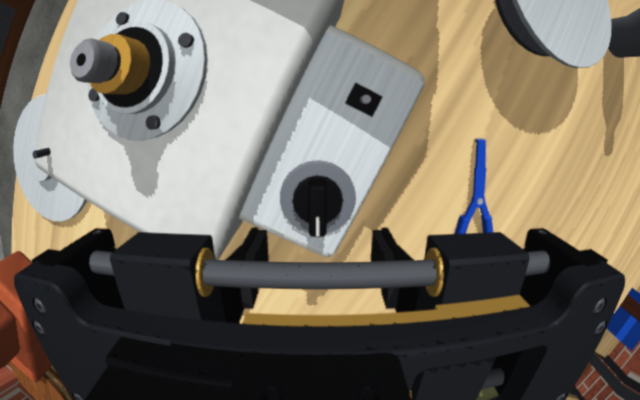

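The bar is at px (317,205), aligned between the fingers, and the spindle's end at (80,60) matches the predicted (80,59). Now I descend, close and turn.

Emit:
step_arm(deltas=[[0.06, [-0.0015, -0.0013, 0.03], [0, 0, 0]], [0.06, [-0.0015, -0.0013, 0.06], [0, 0, 0]], [0.06, [-0.0015, -0.0013, 0.088], [0, 0, 0]], [0.06, [-0.0015, -0.0013, 0.088], [0, 0, 0]], [0.01, [-0.0015, -0.0013, 0.088], [0, 0, 0]], [0.01, [-0.0015, -0.0013, 0.088], [0, 0, 0]], [0.01, [-0.0015, -0.0013, 0.088], [0, 0, 0]], [0.01, [-0.0015, -0.0013, 0.088], [0, 0, 0]], [0.01, [-0.0015, -0.0013, 0.088], [0, 0, 0]], [0.01, [-0.0015, -0.0013, 0.088], [0, 0, 0]]], grip_force=20)

```text
time: 2.32
eef_pos: [0.4874, -0.1989, 0.1035]
eef_rot: [0.871, -0.491, 0.001, -0.0]
contact_force: [0.2, 0.7, 0.1]
grip_width: 0.0278
grasp_force: 0.0
```

Emit:
step_arm(deltas=[[0.01, [0, 0, 0], [0, 0, 0]], [0.01, [0, 0, 0], [0, 0, 0]], [0.01, [0, 0, 0], [0, 0, 0]], [0.01, [0, 0, 0], [0, 0, 0]], [0.01, [0, 0, 0], [0, 0, 0]], [0.01, [0, 0, 0], [0, 0, -0.1]], [0.01, [0, 0, 0], [0, 0, -0.2]], [0.01, [0, 0, 0], [0, 0, -0.3]], [0.01, [0, 0, 0], [0, 0, -0.4]], [0.01, [0, 0, 0], [0, 0, -0.5]], [0.01, [0, 0, 0], [0, 0, -0.6]], [0.01, [0, 0, 0], [0, 0, -0.7]], [0.01, [0, 0, 0], [0, 0, -0.8]], [0.01, [0, 0, 0], [0, 0, -0.9]], [0.01, [0, 0, 0], [0, 0, -1.0]], [0.01, [0, 0, 0], [0, 0, -1.07]], [0.01, [0, 0, 0], [0, 0, -1.13]], [0.01, [0, 0, 0], [0, 0, -1.15]], [0.01, [0, 0, 0], [0, 0, -1.15]], [0.01, [0, 0, 0], [0, 0, -1.15]]])

```text
time: 3.98
eef_pos: [0.4857, -0.2002, 0.1027]
eef_rot: [0.998, 0.06, -0.001, 0.001]
contact_force: [-4.6, -2.5, 4.3]
grip_width: 0.014
grasp_force: 20.0
```

```bash
python3 - <<'E'
from h import *
s=observe(); print(s["wrist_torque"],s["contact_force"],R.from_quat(s["eef_rot"]).as_matrix()[:2,0],np.degrees(np.arctan2(*R.from_quat(s["eef_rot"]).as_matrix()[[1,0],0])),s["grasp_force"])
E
```

```text
[-0.54997068  1.07737388 -0.39481981] [-4.61321902 -2.48574463  4.26844417] [0.99278053 0.11993225] 6.888202932732512 20.000680186785758
```

Emit:
step_arm(deltas=[[0.05, [0, 0, 0], [0, 0, 0]], [0.05, [0, 0, 0], [0, 0, 0]], [0.05, [0, 0, 0], [0, 0, 0]], [0.05, [0, 0, -0.03], [0, 0, 0]], [0.087, [0, 0, -0.07], [0, 0, 0]], [0.087, [0.004, -0.032, -0.11], [0, 0, 0]], [0.087, [0.008, -0.065, -0.147], [0, 0, -0.12]], [0.087, [0.038, -0.318, -0.147], [0, 0, -1.52]], [0.087, [0.038, -0.318, -0.147], [0, 0, -1.52]], [0.087, [0.038, -0.318, -0.147], [0, 0, -1.52]], [0.087, [0.038, -0.318, -0.147], [0, 0, -1.52]], [0.087, [0.038, -0.318, -0.147], [0, 0, -1.52]], [0.087, [0.038, -0.318, -0.147], [0, 0, -1.52]], [0.087, [0.038, -0.318, -0.147], [0, 0, -1.52]], [0.087, [0.038, -0.318, -0.147], [0, 0, -1.52]], [0.087, [0.038, -0.318, -0.147], [0, 0, -1.52]], [0.087, [0.038, -0.318, -0.147], [0, 0, -1.52]], [0.087, [0.038, -0.318, -0.147], [0, 0, -1.52]], [0.087, [0.038, -0.318, -0.147], [0, 0, -1.52]], [0.087, [0.038, -0.318, -0.147], [0, 0, -1.52]]])

```text
time: 5.65
eef_pos: [0.4855, 0.1222, 0.2494]
eef_rot: [0.682, 0.732, 0.0, -0.0]
contact_force: [-0.7, -0.4, 0.1]
grip_width: 0.0871
grasp_force: 0.0
```

```bash
python3 - <<'E'
from m import *
im,d=grab_frame("top"); P=cloud("top",im,d); h=P[...,2]
m=np.zeros((400,640),bool); m[205:235,415:445]=1; m&=(h>.108)&(h<.135)
print("bar",cv2.minAreaRect((P[m][:,:2]*1000).astype(np.float32)))
c=cam("wrist"); im,d=grab_frame("wrist"); save("w2",im); np.savez("w2",im=im,d=d,R=c[1],o=c[2])
s=observe(); print(s["eef_pos"],s["eef_rot"],s["qpos"],s["time"])
E
```

```text
bar ((486.3938903808594, -199.6762237548828), (41.27036666870117, 14.16740608215332), 3.898263454437256)
[0.48557394 0.12188368 0.24947778] [ 6.82077354e-01  7.31280019e-01  1.27043471e-04 -3.46421118e-05] [ 0.42550899  0.01918042 -0.72597373  1.75045376  0.01278672  1.37662333
 -0.23324133] 5.75
```

View pics/w2.png

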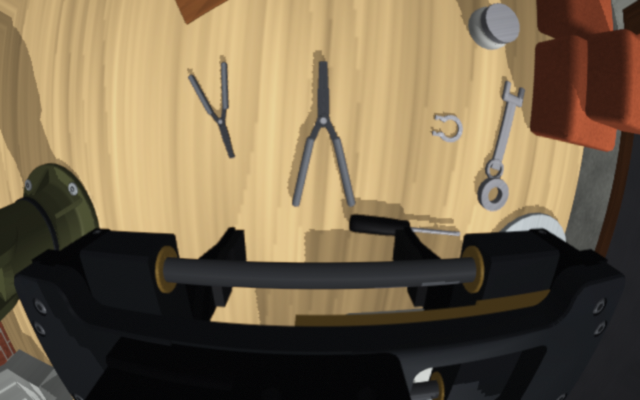

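Bar yaw is now 3.9° against 5.1° for the wheel, so the knob is off. The wrist view shows the pliers (pivot (323,121), grip ends (297,204)/(350,204)) and the ring at (447,128) with its gap facing left. I'll measure both.

```bash
cat > meas.py <<'E'
from h import *
def wload(f):
    z=np.load(f+".npz"); p=camera_params("wrist"); return z["im"],z["d"],(p,z["R"],z["o"])
def blob(im,box,c,zp,f=None):
    a,b,x0,x1=box; hsv=cv2.cvtColor(im,cv2.COLOR_RGB2HSV)
    m=np.zeros(im.shape[:2],np.uint8); m[a:b,x0:x1]=((hsv[...,1]<75) if f is None else f(hsv))[a:b,x0:x1]
    n,l,st,_=cv2.connectedComponentsWithStats(m); i=1+np.argmax(st[1:,4]); print("bbox",st[i])
    ys,xs=np.nonzero(l==i); return np.array([onz("wrist",(x,y),zp,c)[:2] for x,y in zip(xs,ys)]),l==i
E
python3 - <<'E'
from meas import *
im,d,c=wload("w2")
q,_=blob(im,(45,215,280,365),c,.016)
# axis from symmetric: tip half vs. grips
q=q*1000; 
for it in range(1): pass
piv=onz("wrist",(323,121),.018,c)[:2]*1000; tip=onz("wrist",(322,57),.013,c)[:2]*1000
print("n",len(q),"piv",piv,"tip",tip)
ax=np.radians(np.degrees(np.arctan2(*(tip-piv)[::-1])))
for k in range(4):
    e=np.array([np.cos(ax),np.sin(ax)]); n=np.array([-e[1],e[0]]); s=(q-piv)@e; t=(q-piv)@n
    mids=[];ss=[]
    for x in range(-110,-35,5):
        w=t[(s>x)&(s<x+5)]
        if len(w)>3: mids.append((w.max()+w.min())/2); ss.append(x+2.5)
    w=t[(s>20)&(s<65)]; mids.append(np.median(w)); ss.append(42)
    k1,k0=np.polyfit(ss,mids,1); ax+=np.arctan(k1); piv=piv+n*k0
    print("axis",np.degrees(ax),"mid off",k0,"s range",s.min(),s.max())
for x in (-60,-50):
    w=t[(s>x-2)&(s<x+2)]; print("width",x,w.max()-w.min())
qr,m=blob(im,(100,155,420,475),c,.004)
print("ring",len(qr),cv2.minAreaRect((qr*1000).astype(np.float32)),qr.mean(0)*1000)
save("ringcrop",cv2.resize(im[90:165,400:490],None,fx=7,fy=7,interpolation=cv2.INTER_CUBIC))
E
```

```text
bbox [ 292   61   63  146 2029]
n 2029 piv [484.10341051 185.22976846] tip [477.06219875 267.92878665]
axis 94.2671936229986 mid off 0.05263723448403937 s range -113.22766300576257 77.23979417370983
axis 94.17684091919365 mid off -0.2111832869239212 s range -112.82731766674901 77.20870067016553
axis 94.17747017183869 mid off -0.0038009018998013196 s range -112.76622943325977 77.20315213555995
axis 94.1774827567567 mid off 3.735253155289976e-05 s range -112.76665580446604 77.20312404395868
width -60 61.12264100442924
width -50 56.936543694590924
bbox [432 115  31  28 389]
ring 389 ((656.5862426757812, 192.37232971191406), (46.6670036315918, 38.023292541503906), 7.520590782165527) [659.35703015 193.3346673 ]
```

View pics/ringcrop.png

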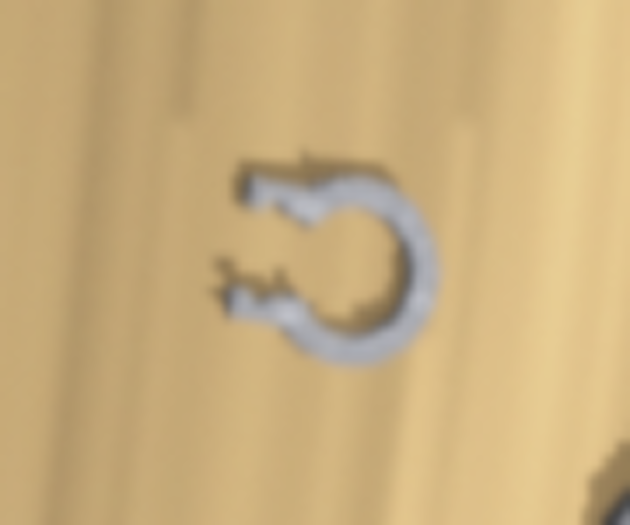

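Widths come out at 61 and 57, matching the description. The pliers axis is at 94.2° and the grip point is at (0.4877,0.1354). I'll compute the ring pose and the grasp move.

```bash
cat > ring.py <<'E'
from meas import *
from scipy.optimize import least_squares
def ringpose(q):
    """q: Nx2 mm of ring top pixels -> centre, yaw"""
    c0=q.mean(0)
    ang=0.
    for k in range(6):
        v=q-c0; e=np.array([np.cos(ang),np.sin(ang)])
        back=v@e>-8
        r=least_squares(lambda c:np.hypot(*(q[back]-c).T)-16,c0,loss="soft_l1"); c0=r.x
        v=q-c0; far=np.hypot(*v.T)>19.5
        far&=(v@e<-10)
        f=v[far]; n=np.array([-e[1],e[0]]); t=f@n
        a,b=f[t>0].mean(0),f[t<0].mean(0); m=-(a+b)/2; ang=np.arctan2(m[1],m[0])
    print("ring c",c0,"yaw",np.degrees(ang),"ears",a,b,"rms",np.sqrt(np.mean(r.fun**2)))
    g=c0-19.5*np.array([np.cos(ang),np.sin(ang)]); print("gap",g); return c0,ang,g
E
python3 - <<'E'
from ring import *
im,d,c=wload("w2")
qr,m=blob(im,(100,155,420,475),c,.004); ringpose(qr*1000)
go([.4877,.1354,.05],94.2); go([.4877,.1354,.003],94.2)
E
```

```text
bbox [432 115  31  28 389]
ring c [661.40649188 193.16192367] yaw -4.50700283670402 ears [-19.58817579  13.41295199] [-21.68062918 -10.15995133] rms 2.401245197854007
gap [641.96679101 194.69425201]
t 5.75 shift [0.0133 0.003  0.1995] rot [ 0.0001 -0.0002 -0.0037]
t 5.75 shift [0.0133 0.003  0.2465] rot [ 0.0001 -0.0002 -0.0037]
```

Emit:
step_arm(deltas=[[0.087, [0.013, 0.003, 0.04], [0, 0, -0.004]], [0.087, [0.013, 0.003, 0.08], [0, 0, -0.004]], [0.087, [0.013, 0.003, 0.12], [0, 0, -0.004]], [0.087, [0.013, 0.003, 0.16], [0, 0, -0.004]], [0.087, [0.013, 0.003, 0.19], [0, 0, -0.004]], [0.087, [0.013, 0.003, 0.215], [0, 0, -0.004]], [0.087, [0.013, 0.003, 0.232], [0, 0, -0.004]], [0.087, [0.013, 0.003, 0.241], [0, 0, -0.004]], [0.087, [0.013, 0.003, 0.2455], [0, 0, -0.004]], [0.087, [0.013, 0.003, 0.2465], [0, 0, -0.004]], [0.06, [0.013, 0.003, 0.2465], [0, 0, -0.004]], [0.04, [0.013, 0.003, 0.2465], [0, 0, -0.004]], [0.02, [0.013, 0.003, 0.2465], [0, 0, -0.004]], [0.01, [0.013, 0.003, 0.2465], [0, 0, -0.004]], [0.01, [0.013, 0.003, 0.2465], [0, 0, -0.004]], [0.01, [0.013, 0.003, 0.2465], [0, 0, -0.004]], [0.01, [0.013, 0.003, 0.2465], [0, 0, -0.004]], [0.01, [0.013, 0.003, 0.2465], [0, 0, -0.004]], [0.01, [0.013, 0.003, 0.2465], [0, 0, -0.004]]], grip_force=8.5)

```text
time: 7.33
eef_pos: [0.4884, 0.1348, 0.0037]
eef_rot: [0.68, 0.733, 0.0, 0.001]
contact_force: [0.0, -0.6, 5.3]
grip_width: 0.0609
grasp_force: 8.2
```

Emit:
step_arm(deltas=[[0.01, [0, 0, -0.005], [0, 0, 0]], [0.01, [0, 0, -0.015], [0, 0, 0]], [0.01, [0, 0, -0.03], [0, 0, 0]], [0.01, [0, 0, -0.045], [0, 0, 0]], [0.01, [0.004, 0, -0.056], [0, 0, 0.06]], [0.01, [0.009, 0.001, -0.06], [0, 0, 0.16]], [0.01, [0.014, 0.001, -0.06], [0, 0, 0.28]], [0.01, [0.02, 0.002, -0.06], [0, 0, 0.4]], [0.01, [0.025, 0.002, -0.06], [0, 0, 0.52]], [0.01, [0.03, 0.003, -0.06], [0, 0, 0.64]], [0.01, [0.035, 0.003, -0.06], [0, 0, 0.76]], [0.01, [0.04, 0.003, -0.06], [0, 0, 0.88]], [0.01, [0.045, 0.004, -0.06], [0, 0, 1.0]], [0.01, [0.05, 0.004, -0.06], [0, 0, 1.12]], [0.01, [0.055, 0.004, -0.06], [0, 0, 1.24]], [0.01, [0.06, 0.005, -0.06], [0, 0, 1.36]], [0.01, [0.065, 0.005, -0.06], [0, 0, 1.48]], [0.01, [0.07, 0.006, -0.06], [0, 0, 1.6]], [0.01, [0.072, 0.006, -0.06], [0, 0, 1.68]], [0.01, [0.072, 0.006, -0.06], [0, 0, 1.722]]])

```text
time: 9.0
eef_pos: [0.4873, 0.2079, 0.0632]
eef_rot: [0.999, -0.039, -0.0, -0.0]
contact_force: [-0.3, 0.7, -1.3]
grip_width: 0.0576
grasp_force: 8.3
```

```bash
python3 - <<'E'
from meas import *
s=observe(); print(s["eef_pos"],s["eef_rot"],s["grip_width"],s["grasp_force"],s["qpos"],s["contact_force"])
c=cam("wrist"); im,d=grab_frame("wrist"); np.savez("w3",im=im,d=d,R=c[1],o=c[2])
T=R.from_quat(s["eef_rot"])
tp=s["eef_pos"]+T.apply([.1235,0,.003]); print("exp tips",tp,proj("wrist",tp,c))
u,v=map(int,proj("wrist",tp,c)); print(u,v)
a=max(0,v-90); b=a+150; x0=max(0,u-100)
print("crop",a,x0); save("w3c",cv2.resize(im[a:b,x0:x0+200],None,fx=4,fy=4,interpolation=cv2.INTER_CUBIC))
E
```

```text
[0.48734559 0.20789596 0.06323615] [ 9.99244341e-01 -3.88648042e-02 -4.83289194e-04 -2.01658528e-04] 0.057561768217903785 8.311352063901722 [ 0.02877443  0.25016801 -0.53548724  1.9124113   0.14795532  1.01841917
 -2.21961344] [-0.25363412  0.66415032 -1.27891708]
exp tips [0.61046959 0.19830496 0.06011494] (np.float64(319.7832646255552), np.float64(19.66975329715237))
319 19
crop 0 219
```

View pics/w3c.png

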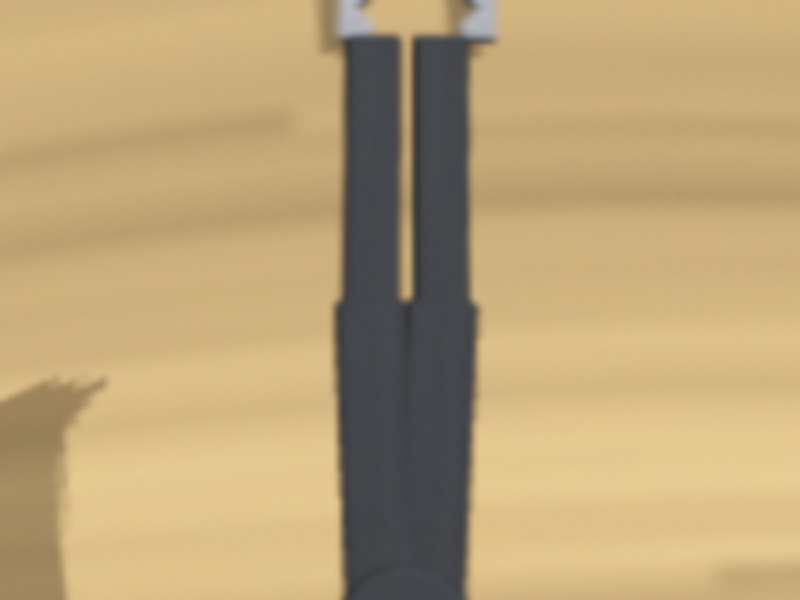

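The crop shows the jaw ends at about (320.7,9), straight along the tool axis, so the pliers sit centred. The ring is just at the picture's top edge. I'll raise the tool to see the ring properly.

Emit:
step_arm(deltas=[[0.01, [0, 0, -0.02], [0, 0, 0]], [0.01, [0, 0, -0.045], [0, 0, 0]], [0.01, [0, 0, -0.075], [0, 0, 0]], [0.01, [0, 0, -0.1], [0, 0, 0]], [0.01, [0, 0, -0.115], [0, 0, 0]], [0.01, [0, 0, -0.12], [0, 0, 0]], [0.01, [0, 0, -0.12], [0, 0, 0]], [0.01, [0, 0, -0.12], [0, 0, 0]]])

```text
time: 9.72
eef_pos: [0.4874, 0.2067, 0.1821]
eef_rot: [0.999, -0.037, -0.001, 0.0]
contact_force: [-0.0, -0.0, -2.2]
grip_width: 0.0578
grasp_force: 8.3
```

```bash
python3 - <<'E'
from ring import *
s=observe(); print(s["eef_pos"],s["eef_rot"],s["grip_width"])
c=cam("wrist"); im,d=grab_frame("wrist"); np.savez("w4",im=im,d=d,R=c[1],o=c[2])
u,v=proj("wrist",[.660,.193,.004],c); print("ring px",u,v); u,v=int(u),int(v)
f=lambda h:(h[...,1]<75)&(h[...,2]>120)
q,m=blob(im,(max(0,v-22),v+26,u-30,u+30),c,.004,f); ringpose(q*1000)
w3=wload("w3")[2]; p3=np.array([.4873,.2079,.0632])
for y,x in ((9.3,320.7),):
  P=onz("wrist",(x,y),.0632-.003+.015,w3); print("jaw end at (tool fwd)",(P-p3))
a=max(0,v-50); save("w4c",cv2.resize(im[a:a+120,u-80:u+80],None,fx=5,fy=5,interpolation=cv2.INTER_CUBIC)); print(a,u-80)
E
```

```text
[0.48743493 0.20666039 0.18214323] [ 9.99300760e-01 -3.73820111e-02 -6.74990444e-04  3.47417363e-04] 0.05775663458970207
ring px 320.18143981318764 22.298346469192097
bbox [312   6  18   5  52]
ring c [693.17407509 190.35494843] yaw nan ears [nan nan] [nan nan] rms nan
gap [nan nan]
jaw end at (tool fwd) [ 0.12412926 -0.01010209  0.012     ]
0 240ring.py:14: RuntimeWarning: Mean of empty slice.
  a,b=f[t>0].mean(0),f[t<0].mean(0); m=-(a+b)/2; ang=np.arctan2(m[1],m[0])
  ret = um.true_divide(
  return _methods._mean(a, axis=axis, dtype=dtype,
  ret = ret.dtype.type(ret / rcount)
```

View pics/w4c.png

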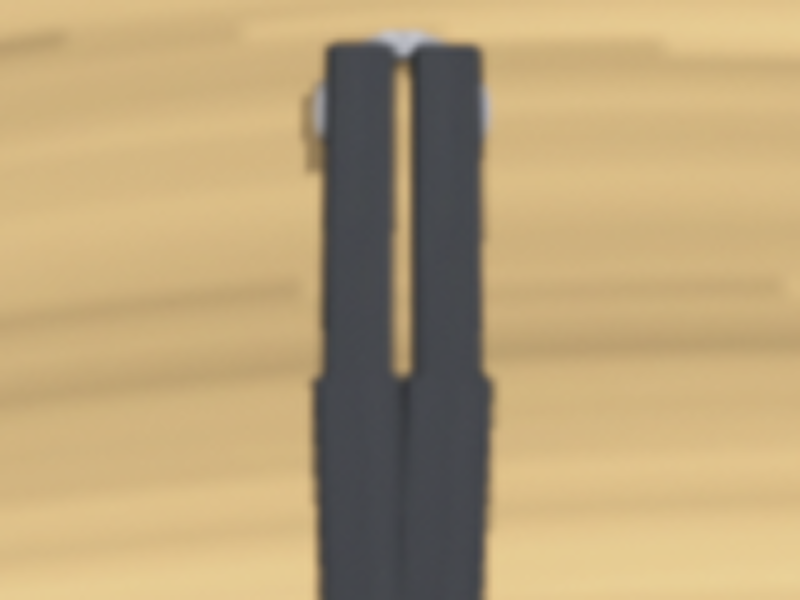

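The jaws hide the ring, so I shift sideways and back to measure it clear of them.

Emit:
step_arm(deltas=[[0.01, [-0.005, 0.015, 0], [0, 0, 0]], [0.01, [-0.015, 0.03, 0], [0, 0, 0]], [0.01, [-0.025, 0.045, 0], [0, 0, 0]], [0.01, [-0.03, 0.05, 0], [0, 0, 0]], [0.01, [-0.03, 0.05, 0], [0, 0, 0]], [0.01, [-0.03, 0.05, 0], [0, 0, 0]]])

```text
time: 10.27
eef_pos: [0.4543, 0.1597, 0.1825]
eef_rot: [0.999, -0.038, -0.0, -0.0]
contact_force: [1.2, 0.6, -2.0]
grip_width: 0.0576
grasp_force: 8.3
```

```bash
python3 - <<'E'
from ring import *
s=observe(); print(s["eef_pos"],s["time"])
c=cam("wrist"); im,d=grab_frame("wrist"); np.savez("w5",im=im,d=d,R=c[1],o=c[2])
u,v=proj("wrist",[.660,.193,.004],c); print("ring px",u,v); u,v=int(u),int(v)
hsv=cv2.cvtColor(im,cv2.COLOR_RGB2HSV)
print(hsv[v-20:v+24:3,u-24:u+24:3,1])
q,m=blob(im,(max(0,v-35),v+35,u-32,u+35),c,.004); 
print(np.ptp(q,axis=0)*1000,q.mean(0)*1000); ringpose(q*1000)
E
```

```text
[0.45431291 0.15971779 0.18248682] 10.2667
ring px 275.5822789992813 -0.3131305358390364
[]
bbox [258   0  12  21 153]
[26.3610419  12.00808412] [649.57222767 206.86865214]
ring c [648.73990126 221.37530612] yaw nan ears [nan nan] [nan nan] rms nan
gap [nan nan]ring.py:14: RuntimeWarning: Mean of empty slice.
  a,b=f[t>0].mean(0),f[t<0].mean(0); m=-(a+b)/2; ang=np.arctan2(m[1],m[0])
  ret = um.true_divide(
  return _methods._mean(a, axis=axis, dtype=dtype,
  ret = ret.dtype.type(ret / rcount)
```

Emit:
step_arm(deltas=[[0.01, [0.015, 0, 0], [0, 0, 0]], [0.01, [0.04, 0, 0], [0, 0, 0]], [0.01, [0.065, 0, 0], [0, 0, 0]], [0.01, [0.085, 0, 0], [0, 0, 0]], [0.01, [0.09, 0, 0], [0, 0, 0]], [0.01, [0.09, 0, 0], [0, 0, 0]]])

```text
time: 10.82
eef_pos: [0.5453, 0.1532, 0.1822]
eef_rot: [0.999, -0.038, -0.001, -0.001]
contact_force: [-0.3, -0.1, -1.5]
grip_width: 0.0572
grasp_force: 8.3
```

```bash
python3 - <<'E'
from ring import *
s=observe(); print(s["eef_pos"],s["time"])
c=cam("wrist"); im,d=grab_frame("wrist"); np.savez("w5",im=im,d=d,R=c[1],o=c[2])
u,v=proj("wrist",[.660,.193,.004],c); print("ring px",u,v); u,v=int(u),int(v)
q,m=blob(im,(max(0,v-35),v+35,u-32,u+27),c,.004); 
print(np.ptp(q,axis=0)*1000,q.mean(0)*1000); ringpose(q*1000)
B=np.c_[im[v-35:v+35,u-35:u+35],np.repeat(m[v-35:v+35,u-35:u+35,None]*np.uint8(255),3,2)]
save("w5c",cv2.resize(B,None,fx=5,fy=5,interpolation=cv2.INTER_CUBIC))
E
```

```text
[0.5452577  0.15322175 0.18218721] 10.8167
ring px 275.2903513223386 76.8649171497507
bbox [258  59  36  42 665]
[46.51363377 39.01348492] [659.30579985 193.17905947]
ring c [661.34202524 192.99743209] yaw -4.96962355547291 ears [-19.84131889  13.50359976] [-21.77996365  -9.88444356] rms 2.281119606899206
gap [641.91533031 194.68666988]Traceback (most recent call last):
  File "<stdin>", line 8, in <module>
  File "h.py", line 24, in save
    def save(n,im): cv2.imwrite("pics/"+n+".png",cv2.cvtColor(im,cv2.COLOR_RGB2BGR))
                                                 ~~~~~~~~~~~~^^^^^^^^^^^^^^^^^^^^^^
cv2.error: OpenCV(4.12.0) /io/opencv/modules/imgproc/src/color.simd_helpers.hpp:92: error: (-15:Bad number of channels) in function 'cv::impl::{anonymous}::CvtHelper<VScn, VDcn, VDepth, sizePolicy>::CvtHelper(cv::InputArray, cv::OutputArray, int) [with VScn = cv::impl::{anonymous}::Set<3, 4>; VDcn = cv::impl::{anonymous}::Set<3, 4>; VDepth = cv::impl::{anonymous}::Set<0, 2, 5>; cv::impl::{anonymous}::SizePolicy sizePolicy = cv::impl::<unnamed>::NONE; cv::InputArray = const cv::_InputArray&; cv::OutputArray = const cv::_OutputArray&]'
> Invalid number of channels in input image:
>     'VScn::contains(scn)'
> where
>     'scn' is 6
```

The ring measures consistently: centre (661.4,193.1), yaw about -4.8°, gap (641.9,194.7), agreeing with the first look to 1 mm. I go above the gap and descend.

Emit:
step_arm(deltas=[[0.01, [-0.01, -0.015, 0.01], [0, 0, 0.006]], [0.01, [-0.02, -0.035, 0.03], [0, 0, 0.006]], [0.01, [-0.03, -0.0495, 0.055], [0, 0, 0.006]], [0.01, [-0.03, -0.0498, 0.085], [0, 0, 0.006]], [0.01, [-0.03, -0.0498, 0.115], [0, 0, 0.006]], [0.01, [-0.03, -0.0498, 0.14], [0, 0, 0.006]], [0.01, [-0.03, -0.0498, 0.152], [0, 0, 0.006]], [0.01, [-0.03, -0.0498, 0.152], [0, 0, 0.006]], [0.01, [-0.03, -0.0498, 0.152], [0, 0, 0.006]]])

```text
time: 11.62
eef_pos: [0.5176, 0.205, 0.0315]
eef_rot: [0.999, -0.04, -0.0, -0.0]
contact_force: [0.3, 1.4, -1.9]
grip_width: 0.058
grasp_force: 8.3
```

```bash
python3 - <<'E'
from ring import *
s=observe(); print(s["contact_force"],s["time"]); go([.5193,.2052,.0045],-4.7)
c=cam("wrist"); im,d=grab_frame("wrist"); np.savez("w6",im=im,d=d,R=c[1],o=c[2])
i2,_=grab_frame("scene"); i3,_=grab_frame("top")
def cr(n,i,r,s):
    u,v=map(int,proj(n,[.642,.195,.01])); print(n,u,v); v0=max(0,v-r); return cv2.resize(i[v0:v0+2*r,u-r:u+r],(s,s),interpolation=cv2.INTER_CUBIC)
save("v6",np.c_[cr("wrist",im,40,260),cr("scene",i2,25,260),cr("top",i3,25,260)])
E
```

```text
[ 0.33101836  1.40673886 -1.91275228] 11.6167
t 11.62 shift [ 0.0017 -0.0003  0.027 ] rot [-0.      0.0004  0.0015]
wrist 320 30
scene 339 251
top 290 168Traceback (most recent call last):
  File "<stdin>", line 7, in <module>
  File "h.py", line 24, in save
    def save(n,im): cv2.imwrite("pics/"+n+".png",cv2.cvtColor(im,cv2.COLOR_RGB2BGR))
                                                 ~~~~~~~~~~~~^^^^^^^^^^^^^^^^^^^^^^
cv2.error: OpenCV(4.12.0) /io/opencv/modules/imgproc/src/color.simd_helpers.hpp:92: error: (-15:Bad number of channels) in function 'cv::impl::{anonymous}::CvtHelper<VScn, VDcn, VDepth, sizePolicy>::CvtHelper(cv::InputArray, cv::OutputArray, int) [with VScn = cv::impl::{anonymous}::Set<3, 4>; VDcn = cv::impl::{anonymous}::Set<3, 4>; VDepth = cv::impl::{anonymous}::Set<0, 2, 5>; cv::impl::{anonymous}::SizePolicy sizePolicy = cv::impl::<unnamed>::NONE; cv::InputArray = const cv::_InputArray&; cv::OutputArray = const cv::_OutputArray&]'
> Invalid number of channels in input image:
>     'VScn::contains(scn)'
> where
>     'scn' is 9
```

```bash
python3 - <<'E'
from ring import *
im,d,c=wload("w6"); s=observe(); T=R.from_quat(s["eef_rot"]); p=s["eef_pos"]
# depth -> tool-frame points of the dark jaws
hsv=cv2.cvtColor(im,cv2.COLOR_RGB2HSV)
for v in range(16,150,8):
    xs=[x for x in range(300,342) if d[v,x]>0 and hsv[v,x,2]<110]
    if not xs: print(v,"-"); continue
    Q=[]
    for x in xs:
        o,r=ray("wrist",(x,v),c); k=c[1].T@r; Q.append(T.inv().apply(o+r*d[v,x]/k[2]-p))
    Q=np.array(Q)*1000; print(v,len(xs),xs[0],xs[-1],np.round(np.median(Q,0),1), "world z",np.round(p[2]*1000-np.median(Q[:,2]),1))
E
```

```text
16 27 306 335 [119.8   1.4  -7.6] world z 40.7
24 26 305 335 [115.5   0.4  -7.7] world z 40.9
32 26 305 335 [111.3   0.4  -7.6] world z 40.8
40 27 304 336 [107.1  -1.   -7.5] world z 40.7
48 27 305 335 [103.   -0.5  -7.7] world z 40.9
56 27 305 335 [98.8 -0.5 -8.1] world z 41.2
64 26 305 335 [94.8  0.5 -8.1] world z 41.3
72 26 305 335 [90.8  0.5 -8. ] world z 41.1
80 35 303 337 [86.8  0.5 -7.9] world z 41.0
88 35 303 337 [82.8  0.5 -8.1] world z 41.3
96 33 304 336 [78.9  0.5 -8.3] world z 41.5
104 32 304 336 [74.9  0.2 -8.3] world z 41.5
112 33 304 336 [71.   0.5 -8.2] world z 41.3
120 31 305 335 [67.1  0.5 -8.4] world z 41.6
128 30 305 335 [63.2  0.2 -8.7] world z 41.8
136 30 305 334 [59.2  0.2 -8.5] world z 41.6
144 30 305 334 [55.3  0.2 -9.3] world z 42.4
```

```bash
python3 - <<'E'
from ring import *
im,d,c=wload("w6")
for v in (8,24,60,100):
  for x in (240,265,375,400):
    o,r=ray("wrist",(x,v),c); k=c[1].T@r; print(v,x,np.round((o+r*d[v,x]/k[2])*1000,1))
q,m=blob(im,(0,25,295,345),c,.004,lambda h:(h[...,1]<75)&(h[...,2]>125))
print(len(q),q.min(0),q.max(0)); hs=cv2.cvtColor(im,cv2.COLOR_RGB2HSV)
print(hs[0:30:2,298:344:2,2]); print(hs[0:30:2,298:344:2,1])
E
```

```text
8 240 [6.641e+02 2.440e+02 1.000e-01]
8 265 [660.9 227.7   1.1]
8 375 [655.6 159.2   0.9]
8 400 [6.560e+02 1.427e+02 3.000e-01]
24 240 [652.4 244.3   1.4]
24 265 [650.2 228.6   0. ]
24 375 [644.5 160.3   0.8]
24 400 [644.8 143.9   0. ]
60 240 [6.286e+02 2.462e+02 1.000e-01]
60 265 [626.3 230.3  -0. ]
60 375 [620.6 162.6   1.6]
60 400 [6.205e+02 1.463e+02 6.000e-01]
100 240 [602.8 248.3   0.7]
100 265 [600.8 232.3   1. ]
100 375 [5.954e+02 1.642e+02 2.000e-01]
100 400 [594.8 147.9  -0.7]
bbox [295   0  10  25 199]
199 [0.64604773 0.20354539] [0.6629376  0.20930177]
[[186 199 215 216 216 216 216 216 216 216 216 216 216 216 216 216 215 215
  215 186 152 148 155]
 [189 201 216 216 215 215 215 215 214 214 214 214 214 214 213 213 213 213
  213 186 150 149 166]
 [192 202 213 213 213 213 212 212 212 212 211 212 211 211 211 211 210 210
  210 185 148 150 178]
 [193 196 210 211 210 210 210 209 209 208 209 208 208 208 208 208 208 208
  207 185 147 158 188]
 [194 188 203 206 176 164 163 162 162 162 180 207 194 163 162 164 166 168
  173 173 150 172 191]
 [194 194 191 181  78  78  80  81  79  80 10
[... 1682 characters left out ...]
 26  14  12  13  12]
 [ 13  11  11  14  20  20  26  26  26  23  41  98  81  24  26  22  23  23
   26  16  13  12  12]
 [ 12  13  13  14  20  23  26  26  26  20  41  98  84  24  26  26  26  26
   22  16  13  13  11]
 [  4  11  11  13  23  23  26  26  26  20  46  99  83  24  23  22  26  26
   23  16  13  13   8]
 [  3  12  13  14  23  23  26  29  23  20  56  96  87  20  23  25  26  23
   23  15  12  13   7]
 [  4  13  12  15  24  26  26  32  26  23  59  98  83  20  23  22  26  23
   23  16  12  13   8]
 [  4  13  13  16  21  26  26  29  26  23  59  97  87  24  26  25  26  23
   23  19  13  12   8]
 [  3  12  12   7  15  23  29  29  26  23  59  98  87  27  23  26  26  23
   23  23   7  13   8]]
```

```bash
python3 - <<'E'
from ring import *
im,d,c=wload("w6"); hs=cv2.cvtColor(im,cv2.COLOR_RGB2HSV)
m=((hs[...,1]<45)&(hs[...,2]>125))
m[:, :280]=0; m[:,360:]=0
for v in range(0,46,3):
    xs=np.nonzero(m[v,:])[0]; L=xs[xs<320]; Rr=xs[xs>320]
    f=lambda x:np.round(onz("wrist",(x,v),.004,c)[:2]*1000,1)
    print(v,(L.min(),L.max(),f(L.min())) if len(L) else "-",(Rr.min(),Rr.max(),f(Rr.max())) if len(Rr) else "-")
s=observe(); e=R.from_quat(s["eef_rot"]).apply([.123,-.0003,0]); print("tip now",(s["eef_pos"]+e)*1000)
E
```

```text
0 (np.int64(289), np.int64(299), array([663.4, 212.1])) (np.int64(342), np.int64(351), array([660.4, 174.3]))
3 (np.int64(290), np.int64(299), array([661.2, 211.7])) (np.int64(341), np.int64(351), array([658.3, 174.5]))
6 (np.int64(290), np.int64(300), array([659.1, 211.8])) (np.int64(341), np.int64(350), array([656.2, 175.3]))
9 (np.int64(291), np.int64(301), array([657. , 211.3])) (np.int64(339), np.int64(349), array([654.2, 176.1]))
12 (np.int64(292), np.int64(304), array([654.9, 210.9])) (np.int64(337), np.int64(348), array([652.2, 176.9]))
15 (np.int64(294), np.int64(304), array([652.7, 209.8])) (np.int64(336), np.int64(346), array([650.2, 178.3]))
18 (np.int64(296), np.int64(304), array([650.6, 208.7])) (np.int64(336), np.int64(344), array([648.2, 179.7]))
21 (np.int64(298), np.int64(304), array([648.4, 207.7])) (np.int64(336), np.int64(343), array([646.3, 180.5]))
24 (np.int64(298), np.int64(304), array([646.4, 207.8])) (np.int64(336), np.int64(343), array([644.3, 180.6]))
27 (np.int64(298), np.int64(303), array([644.4, 208. ])) (np.int64(338), np.int64(343), array([642.3, 180.8]))
30 (np.int64(298), np.int64(304), array([642.5, 208.1])) (np.int64(337), np.int64(343), array([640.3, 181. ]))
33 (np.int64(298), np.int64(304), array([640.5, 208.3])) (np.int64(336), np.int64(343), array([638.4, 181.2]))
36 (np.int64(298), np.int64(304), array([638.6, 208.4])) (np.int64(336), np.int64(343), array([636.4, 181.3]))
39 - -
42 - -
45 - -
tip now [642.09450215 195.60480664  33.55891045]
```

```bash
cat >> h.py <<'E'
def avg(n=6):
    ps=[];x=[];w=[];f=[]
    for _ in range(n):
        grab_frame("top"); s=observe(); ps.append(s["eef_pos"]); M=R.from_quat(s["eef_rot"]).as_matrix(); x.append(M.T.ravel()); w.append([s["grip_width"],s["grasp_force"]]); f.append(s["contact_force"])
    print("t",s["time"],"pos",np.round(np.mean(ps,0)*1000,2),"sd",np.round(np.std(ps,0)*1000,2),"yaw",np.degrees(np.arctan2(np.mean(x,0)[1],np.mean(x,0)[0])).round(2),"tool x,z",np.round(np.mean(x,0)[[2,6,7]],4),"grip",np.round(np.mean(w,0),4),"f",np.round(np.mean(f,0),2))
    return np.mean(ps,0),np.mean(x,0).reshape(3,3)
E
python3 - <<'E'
from h import *
p,M=avg(); print("tips",(p+.123*M[0]-.0003*M[1])*1000)
E
```

```text
t 12.0667 pos [518.9  204.83  32.27] sd [0.37 0.19 0.51] yaw -4.66 tool x,z [0.0021 0.0021 0.0004] grip [0.0576 8.3141] f [-0.28  0.27 -1.72]
tips [641.51258584 195.1306775   32.5317803 ]
```

Emit:
step_arm(deltas=[[0.087, [0.001, 0.0004, 0.008], [0, 0, 0]], [0.01, [0.001, 0.0004, 0.015], [0, 0, 0]], [0.01, [0.001, 0.0004, 0.02], [0, 0, 0]], [0.01, [0.001, 0.0004, 0.0225], [0, 0, 0]], [0.01, [0.001, 0.0004, 0.0235], [0, 0, 0]], [0.01, [0.001, 0.0004, 0.0235], [0, 0, 0]]])

```text
time: 12.57
eef_pos: [0.5186, 0.204, 0.0069]
eef_rot: [0.999, -0.041, -0.001, 0.0]
contact_force: [1.0, 0.0, -1.6]
grip_width: 0.0575
grasp_force: 8.3
```

My first row wrongly opened the fingers for a moment, so I need to check how the pliers sit now.

```bash
cat > jaw.py <<'E'
from ring import *
def jaws(name,p,M):
    c=cam("wrist"); im,d=grab_frame("wrist"); np.savez(name,im=im,d=d,R=c[1],o=c[2])
    hsv=cv2.cvtColor(im,cv2.COLOR_RGB2HSV)
    for v in range(0,150,10):
        xs=[x for x in range(280,360) if d[v,x]>0 and hsv[v,x,2]<100 and hsv[v,x,1]<60]
        if not xs: print(v,"-"); continue
        Q=[]
        for x in xs:
            o,r=ray("wrist",(x,v),c); k=c[1].T@r; Q.append(M@(o+r*d[v,x]/k[2]-p))
        Q=np.array(Q)*1000; print(v,xs[0],xs[-1],np.round(np.median(Q,0),1),"mid y",np.round((Q[:,1].min()+Q[:,1].max())/2,1),"wz",np.round(p[2]*1000-np.median(Q[:,2]),1))
E
python3 - <<'E'
from jaw import *
p,M=avg(); jaws("w7",p,M)
E
```

```text
t 12.8667 pos [519.13 204.2    7.66] sd [0.14 0.04 0.19] yaw -4.65 tool x,z [0.0003 0.0003 0.0001] grip [0.0575 8.3146] f [-0.06 -0.14 -1.3 ]
0 -
10 306 334 [125.   -1.3  -9.9] mid y 0.1 wz 17.5
20 301 338 [119.7   2.1  -9.6] mid y -0.1 wz 17.2
30 305 335 [114.2  -0.8 -10. ] mid y 0.2 wz 17.6
40 305 335 [ 1.09e+02  1.00e-01 -9.80e+00] mid y 0.2 wz 17.5
50 305 335 [ 1.038e+02  1.000e-01 -1.000e+01] mid y 0.2 wz 17.7
60 305 335 [ 98.7   0.1 -10.2] mid y 0.1 wz 17.8
70 305 335 [ 93.7   0.1 -10.4] mid y 0.1 wz 18.0
80 303 337 [ 88.7   0.1 -10.3] mid y 0.2 wz 17.9
90 303 337 [ 83.7   0.1 -10.3] mid y 0.2 wz 17.9
100 304 336 [ 78.8   0.1 -10.7] mid y 0.2 wz 18.4
110 304 336 [ 73.9   0.1 -10.3] mid y 0.1 wz 18.0
120 304 335 [ 69.   -0.1 -10.5] mid y -0.1 wz 18.1
130 305 335 [ 64.    0.1 -10.5] mid y 0.1 wz 18.1
140 305 334 [ 59.1  -0.1 -10.7] mid y -0.1 wz 18.3
```

Emit:
step_arm(deltas=[[0.01, [0, 0, 0.001], [0, 0, 0]], [0.01, [0, 0, 0.0018], [0, 0, 0]], [0.01, [0, 0, 0.0018], [0, 0, 0]], [0.01, [0, 0, 0.0018], [0, 0, 0]]])

```text
time: 13.25
eef_pos: [0.5189, 0.204, 0.0056]
eef_rot: [0.999, -0.041, -0.0, 0.0]
contact_force: [0.2, 0.3, -1.4]
grip_width: 0.0579
grasp_force: 8.3
```

```bash
python3 - <<'E'
from jaw import *
p,M=avg(4); print("tips",(p+.123*M[0]-.0002*M[1])*1000)
E
```

```text
t 13.45 pos [518.97 204.07   5.69] sd [0.02 0.02 0.01] yaw -4.65 tool x,z [-0.     -0.     -0.0001] grip [0.0576 8.3144] f [ 0.12  0.   -1.48]
tips [641.58011025 194.29567604   5.68440205]
```

Emit:
step_arm(deltas=[[0.054, [0.0005, 0, 0], [0, 0, 0]], [0.051, [0.0005, 0, 0], [0, 0, 0]], [0.048, [0.0005, 0, 0], [0, 0, 0]], [0.046, [0.0005, 0, 0], [0, 0, 0]], [0.046, [0.0005, 0, 0], [0, 0, 0]], [0.046, [0.0005, 0, 0], [0, 0, 0]]], grip_force=40)

```text
time: 13.95
eef_pos: [0.5195, 0.204, 0.0057]
eef_rot: [0.999, -0.041, 0.0, 0.0]
contact_force: [0.1, -0.0, -1.6]
grip_width: 0.0466
grasp_force: 10.3
```

```bash
python3 - <<'E'
from jaw import *
p,M=avg(3); jaws("w8",p,M)
E
```

```text
t 14.1 pos [519.5  204.01   5.72] sd [0.02 0.02 0.02] yaw -4.66 tool x,z [ 0.      0.     -0.0001] grip [ 0.0464 10.3265] f [ 0.63  0.21 -1.78]
0 -
10 292 349 [125.    7.9  -9.6] mid y 0.4 wz 15.3
20 293 348 [119.5   0.3  -9.9] mid y 0.3 wz 15.7
30 294 347 [114.2   0.3  -9.9] mid y 0.4 wz 15.6
40 295 346 [108.9   0.3 -10. ] mid y 0.3 wz 15.7
50 296 345 [103.8  -5.7  -9.7] mid y 0.4 wz 15.5
60 297 344 [ 98.6   0.3 -10.1] mid y 0.3 wz 15.8
70 298 343 [ 93.6   0.3 -10. ] mid y 0.3 wz 15.7
80 297 344 [ 88.6   0.3 -10.3] mid y 0.4 wz 16.1
90 298 343 [ 83.6   0.3 -10.3] mid y 0.3 wz 16.0
100 299 341 [ 78.7   0.3 -10.4] mid y 0.1 wz 16.1
110 300 340 [ 73.8  -1.4 -10.2] mid y 0.1 wz 16.0
120 301 338 [ 68.9  -0.9 -10.5] mid y -0.2 wz 16.2
130 303 337 [ 64.    0.1 -10.5] mid y 0.1 wz 16.2
140 304 335 [ 59.1  -0.1 -11.2] mid y -0.2 wz 16.9
```

Emit:
step_arm(deltas=[[0.044, [0, 0, 0], [0, 0, 0]], [0.042, [0, 0, 0], [0, 0, 0]], [0.04, [0, 0, 0], [0, 0, 0]], [0.038, [0, 0, 0], [0, 0, 0]], [0.036, [0, 0, 0], [0, 0, 0]], [0.036, [0, 0, 0], [0, 0, 0]], [0.036, [0, 0, 0], [0, 0, 0]]])

```text
time: 14.73
eef_pos: [0.5195, 0.204, 0.0057]
eef_rot: [0.999, -0.041, 0.0, 0.0]
contact_force: [0.1, 0.7, -1.6]
grip_width: 0.0365
grasp_force: 14.3
```

```bash
python3 - <<'E'
from jaw import *
p,M=avg(3); jaws("w9",p,M)
E
```

```text
t 14.8833 pos [519.48 204.03   5.7 ] sd [0.   0.01 0.01] yaw -4.65 tool x,z [-0.     -0.     -0.0001] grip [ 0.0365 14.3674] f [-0.1   0.13 -1.88]
0 -
10 281 359 [125.  -13.1 -10.7] mid y 0.0 wz 16.4
20 282 358 [119.6 -12.  -10.5] mid y 0.0 wz 16.2
30 284 357 [114.2 -11.2 -10.5] mid y 0.3 wz 16.2
40 286 355 [109.    0.4 -10.4] mid y 0.3 wz 16.1
50 288 353 [103.8   0.3 -10.5] mid y 0.4 wz 16.1
60 290 351 [ 98.7   0.3 -10.5] mid y 0.3 wz 16.2
70 291 350 [ 93.6   0.4 -10.7] mid y 0.5 wz 16.4
80 291 350 [ 88.6   0.3 -10.7] mid y 0.3 wz 16.4
90 293 347 [ 83.7  -4.7 -10.5] mid y 0.1 wz 16.2
100 295 345 [ 78.7  -3.7 -10.8] mid y 0.2 wz 16.5
110 298 343 [ 73.8   3.  -10.7] mid y 0.4 wz 16.4
120 299 341 [ 68.9   0.1 -10.9] mid y 0.2 wz 16.6
130 301 338 [ 64.   -0.9 -10.8] mid y -0.1 wz 16.5
140 304 336 [ 59.2   0.1 -11.6] mid y 0.1 wz 17.3
```

Emit:
step_arm(deltas=[[0.035, [0, 0, 0.0005], [0, 0, 0]], [0.034, [0, 0, 0.0008], [0, 0, 0]], [0.033, [0, 0, 0.0008], [0, 0, 0]], [0.032, [0, 0, 0.0008], [0, 0, 0]], [0.028, [0, 0, 0.0008], [0, 0, 0]], [0.025, [0, 0, 0.0008], [0, 0, 0]], [0.025, [0, 0, 0.0008], [0, 0, 0]], [0.025, [0, 0, 0.0008], [0, 0, 0]]], grip_force=40)

```text
time: 15.6
eef_pos: [0.5195, 0.204, 0.0049]
eef_rot: [0.999, -0.041, -0.0, 0.0]
contact_force: [-0.5, 0.5, -2.5]
grip_width: 0.0311
grasp_force: 40.0
```

```bash
python3 - <<'E'
from jaw import *
p,M=avg(3); jaws("w10",p,M)
im,d,c=wload("w10"); i2,_=grab_frame("scene"); i3,_=grab_frame("top")
def cr(n,i,r,s):
    u,v=map(int,proj(n,[.65,.193,.01])); v0=max(0,v-r); return cv2.resize(i[v0:v0+2*r,u-r:u+r],(s,s),interpolation=cv2.INTER_CUBIC)
save("v10",np.hstack([cr("wrist",im,60,260),cr("scene",i2,30,260),cr("top",i3,25,260)]))
E
```

```text
t 15.75 pos [519.46 204.02   4.9 ] sd [0.02 0.01 0.01] yaw -4.65 tool x,z [-0.     -0.0001 -0.0001] grip [3.10000e-02 3.99834e+01] f [ 0.32  0.   -1.6 ]
0 -
10 280 359 [125. -16. -11.] mid y -0.1 wz 15.9
20 281 359 [119.4   0.2 -11.5] mid y 0.1 wz 16.4
30 280 359 [114.2 -13.8 -10.6] mid y -0.0 wz 15.5
40 281 359 [ 1.089e+02  1.000e-01 -1.100e+01] mid y 0.2 wz 15.9
50 283 357 [103.7   0.3 -11.1] mid y 0.2 wz 16.0
60 285 355 [ 98.6   0.  -11. ] mid y 0.2 wz 15.9
70 287 353 [ 93.6   0.1 -11.1] mid y 0.1 wz 16.0
80 288 352 [ 88.6   7.3 -11. ] mid y 0.2 wz 15.9
90 290 350 [ 83.7  -5.7 -11. ] mid y 0.1 wz 15.9
100 293 347 [ 78.7   0.1 -11.1] mid y 0.1 wz 16.0
110 295 344 [ 73.8  -3.5 -11.2] mid y -0.2 wz 16.1
120 298 342 [ 68.9  -2.3 -10.9] mid y 0.1 wz 15.8
130 300 339 [ 64.   -0.9 -11.1] mid y -0.2 wz 16.0
140 303 336 [ 59.2  -0.1 -12.4] mid y -0.1 wz 17.3
```

View pics/v10.png

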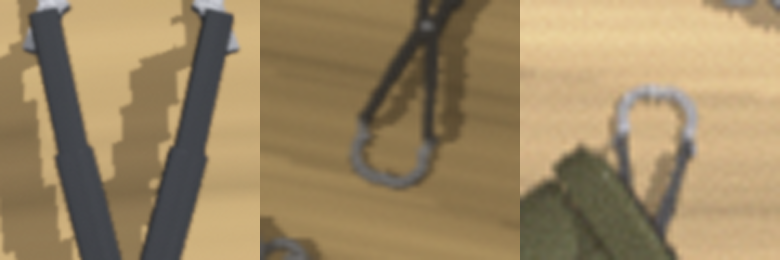

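The ring is spread fully, with the grip at 31 mm (the stop), jaws level and pins about 0.9 mm above the bench. Now I lift.

Emit:
step_arm(deltas=[[0.025, [0, 0, -0.002], [0, 0, 0]], [0.025, [0, 0, -0.006], [0, 0, 0]], [0.025, [0, 0, -0.012], [0, 0, 0]], [0.025, [0, 0, -0.022], [0, 0, 0]], [0.025, [0, 0, -0.034], [0, 0, 0]], [0.025, [0, 0, -0.046], [0, 0, 0]], [0.025, [0, 0, -0.06], [0, 0, 0]], [0.025, [0, 0, -0.07], [0, 0, 0]], [0.025, [0, 0, -0.075], [0, 0, 0]], [0.025, [0, 0, -0.075], [0, 0, 0]], [0.025, [0, 0, -0.075], [0, 0, 0]], [0.025, [0, 0, -0.075], [0, 0, 0]], [0.025, [0, 0, -0.075], [0, 0, 0]]])

```text
time: 16.98
eef_pos: [0.5188, 0.2037, 0.079]
eef_rot: [0.999, -0.041, -0.001, 0.0]
contact_force: [0.1, -0.0, -1.4]
grip_width: 0.0308
grasp_force: 40.0
```

```bash
python3 - <<'E'
from jaw import *
p,M=avg(4)
zr=p[2]+.0015   # ring top: 4 above its underside; underside ~0.5 below... 
c=cam("top"); im,d=grab_frame("top"); np.savez("t11",im=im,d=d)
sc,ds=grab_frame("scene"); np.savez("s11",im=sc,d=ds)
for n,I,D in (("top",im,d),("scene",sc,ds)):
    cc=cam(n); mid=p+.132*M[0]; u,v=map(int,proj(n,mid,cc)); print(n,u,v)
    hs=cv2.cvtColor(I,cv2.COLOR_RGB2HSV); r=16
    print(hs[v-r:v+r:2,u-r:u+r:2,1])
    m=np.zeros(I.shape[:2],bool); m[v-r:v+r,u-r:u+r]=(hs[v-r:v+r,u-r:u+r,1]<60)
    ys,xs=np.nonzero(m); Q=np.array([M@(onz(n,(x,y),zr,cc)-p) for x,y in zip(xs,ys)])*1000
    k=Q[:,0]>118; Q=Q[k]
    print(len(Q),"fwd max",np.sort(Q[:,0])[-6:],"lat",np.sort(Q[:,1])[[0,1,2,-3,-2,-1]])
    for a in range(112,160,4):
        w=Q[(Q[:,0]>=a)&(Q[:,0]<a+4),1]
        if len(w): print(a,np.round(np.sort(w),0))
E
```

```text
t 17.1833 pos [519.03 203.89  79.22] sd [0.11 0.06 0.12] yaw -4.65 tool x,z [-0.0012 -0.0013 -0.0003] grip [3.06000e-02 3.99826e+01] f [-0.34 -0.07 -1.76]
top 289 161
[[88 85 85 86 88 89 86 89 86 89 88 88 89 86 86 83]
 [84 81 81 82 85 82 85 88 87 82 85 83 83 86 85 85]
 [86 89 83 85 84 83 85 84 84 85 82 86 87 87 85 86]
 [89 91 88 88 88 90 87 87 81 87 89 88 90 88 85 88]
 [92 89 90 91 87 88 26  3  6  6 10 29 85 89 84 87]
 [89 90 89 94 93 29 18 84 90 79 82 38 21 93 87 92]
 [89 91 91 91 89  3 83 90 89 87 88 87  8 85 88 87]
 [91 90 90 92 90  6 88 91 91 90 87 93  7 82 91 87]
 [88 87 90 90 88  6 82 90 91 89 87 77  6 88 89 91]
 [89 81 91 93 66 11 91 89 92 91 91 74  6 86 89 89]
 [69 76 80 84 81 11 89 88 92 91 90 43 21 81 90 90]
 [72 78 83 71 76 16 89 90 93 89 90 19 82 92 90 90]
 [75 71 69 68 81 10 85 89 89 88 83 16 90 87 91 87]
 [75 68 70 71 75 56 79 91 89 90 47 57 90 90 90 88]
 [79 71 68 77 69 73 54 90 88 89 19 85 91 91 93 91]
 [65 71 76 75 73 75 71 79 91 75  6 91 90 92 88 90]]
98 fwd max [160.56415564 160.79264836 161.02114221 161.24963722 161.47813337
 161.70663067] lat [-23.11684952 -22.04
[... 1557 characters left out ...]
2 101  75  79 105 115 115 116 116 114]
 [116 115 116 116 116 116 115 114 113 114 113 114 113 115 116 113]]
88 fwd max [162.34918033 162.57384211 163.0774575  163.30316756 163.80577321
 164.03253166] lat [-24.42712975 -23.4785817  -23.27266953  21.81282161  22.5665462
  23.37535591]
120 [19. 20. 22.]
124 [-24. -21.  21.  23.]
128 [-23. -22. -20. -20.  19.  20.  23.]
132 [-23. -21. -19. -18.  19.  21.  22.]
136 [-22. -19. -17. -16.  15.  18.  20.]
140 [-23. -23. -21. -20.  17.  19.  19.  22.]
144 [-22. -19.  20.  21.]
148 [-23. -22. -20. -18.  16.  19.  22.]
152 [-21. -21. -18. -16.  15.  18.  19.]
156 [-19. -17. -17. -14. -12.  -9.  -7.  -4.  -1.   1.   3.   4.   7.   9.
  11.  12.  15.  17.]
```

```bash
python3 - <<'E'
from jaw import *
for f,p,jz in (("w7",[.51913,.2042,.00766],.017),("w8",[.5195,.20401,.00572],.0149),("w9",[.51948,.20403,.0057],.0158),("w10",[.51946,.20402,.0049],.0154)):
    im,d,c=wload(f); p=np.array(p); a=np.radians(-4.65); e=np.array([np.cos(a),np.sin(a),0])
    hs=cv2.cvtColor(im,cv2.COLOR_RGB2HSV); dark=(hs[...,2]<110)&(hs[...,1]<60)
    st=[]
    for x in range(276,364):
        r=np.nonzero(dark[0:60,x])[0]
        if len(r) and r[0]<40: st.append((x,r[0]))
    tops=[s for s in st if s[1]<=min(t[1] for t in st)+2]
    print(f,"jaw end rows",tops[:3],tops[-3:],[np.round((onz("wrist",t,jz,c)-p)@e*1000,1) for t in (tops[0],tops[-1])])
im,d,c=wload("w10"); hs=cv2.cvtColor(im,cv2.COLOR_RGB2HSV)
ring=(hs[...,1]<30)&(hs[...,2]>125)
n=np.array([e[1],-e[0],0])
for v in range(0,40,2):
    xs=np.nonzero(ring[v,250:390])[0]+250
    if len(xs): 
        P=[(onz("wrist",(x,v),.0045,c)-p) for x in (xs[0],xs[-1])]; print(v,xs[0],xs[-1],len(xs),[np.round([q@e*1000,q@n*1000],1) for q in P])
E
```

```text
w7 jaw end rows [(305, np.int64(10)), (306, np.int64(9)), (307, np.int64(9))] [(333, np.int64(9)), (334, np.int64(10)), (335, np.int64(11))] [np.float64(125.2), np.float64(124.7)]
w8 jaw end rows [(302, np.int64(5)), (303, np.int64(4)), (337, np.int64(3))] [(337, np.int64(3)), (338, np.int64(4)), (339, np.int64(5))] [np.float64(127.9), np.float64(128.0)]
w9 jaw end rows [(285, np.int64(5)), (286, np.int64(5)), (287, np.int64(5))] [(352, np.int64(5)), (353, np.int64(5)), (354, np.int64(5))] [np.float64(127.9), np.float64(127.9)]
w10 jaw end rows [(276, np.int64(5)), (277, np.int64(5)), (278, np.int64(5))] [(358, np.int64(5)), (359, np.int64(5)), (360, np.int64(5))] [np.float64(128.0), np.float64(128.0)]
0 278 362 26 [array([134.9, -22. ]), array([134.9,  22.3])]
2 278 362 27 [array([133.7, -22. ]), array([133.7,  22.2])]
4 277 363 15 [array([132.5, -22.5]), array([132.6,  22.8])]
14 273 273 1 [array([126.7, -24.5]), array([126.7, -24.5])]
16 273 367 3 [array([125.6, -24.5]), array([125.6,  24.8])]
18 272 368 5 [array([124.4, -25. ]), array([124.5,  25.3])]
20 271 369 9 [array([123.3, -25.5]), array([123.4,  25.8])]
22 365 369 5 [array([122.1,  23.7]), array([122.2,  25.8])]
```

Wrist, top and geometry estimates put ring_mid at about 136.6 mm ahead of the TCP, 0.2 mm lateral and 2.9 mm below it. I raise first, then carry across.

Emit:
step_arm(deltas=[[0.025, [0, 0, -0.01], [0, 0, 0]], [0.025, [0, 0, -0.03], [0, 0, 0]], [0.025, [0, 0, -0.055], [0, 0, 0]], [0.025, [0, 0, -0.08], [0, 0, 0]], [0.025, [0.001, 0.01, -0.105], [0, 0, 0]], [0.025, [0.003, 0.03, -0.13], [0, 0, 0]], [0.025, [0.005, 0.055, -0.148], [0, 0, 0]], [0.025, [0.008, 0.08, -0.156], [0, 0, 0]], [0.025, [0.011, 0.105, -0.156], [0, 0, 0]], [0.025, [0.014, 0.13, -0.156], [0, 0, 0]], [0.025, [0.017, 0.155, -0.156], [0, 0, 0]], [0.025, [0.02, 0.18, -0.156], [0, 0, 0]], [0.025, [0.022, 0.205, -0.156], [0, 0, 0]], [0.025, [0.025, 0.23, -0.156], [0, 0, 0]], [0.025, [0.028, 0.255, -0.156], [0, 0, 0]], [0.025, [0.031, 0.28, -0.156], [0, 0, 0]], [0.025, [0.033, 0.3, -0.156], [0, 0, 0]], [0.025, [0.034, 0.315, -0.156], [0, 0, 0]], [0.025, [0.035, 0.323, -0.156], [0, 0, 0]], [0.025, [0.036, 0.325, -0.156], [0, 0, 0]]])

```text
time: 18.95
eef_pos: [0.5288, -0.1246, 0.2364]
eef_rot: [0.999, -0.042, 0.0, 0.0]
contact_force: [-0.3, -0.3, -2.2]
grip_width: 0.0306
grasp_force: 40.0
```

```bash
python3 - <<'E'
from jaw import *
p,M=avg(3); go([.5309,-.2174,.235],-4.65)
EOF=0
z=np.load("t11.npz"); from m import cloud
P=cloud("top",z["im"],z["d"]); hs=cv2.cvtColor(z["im"],cv2.COLOR_RGB2HSV)
m=np.zeros((400,640),bool); m[145:177,273:305]=(hs[145:177,273:305,1]<30); m&=P[...,2]>.05
a=np.radians(-4.65); Q=(P[m]-[.51903,.20389,.07922])@np.array([[np.cos(a),np.sin(a),0],[np.sin(a),-np.cos(a),0],[0,0,1]]).T*1000
Q=Q[Q[:,0]>120]; A=np.c_[Q[:,:2],np.ones(len(Q))]; k=np.linalg.lstsq(A,Q[:,2],rcond=None)[0]
print(len(Q),"z rel TCP mean",Q[:,2].mean(),"fit tilt",k)
E
```

```text
t 19.1 pos [ 529.22 -122.34  236.28] sd [0.04 0.85 0.07] yaw -4.64 tool x,z [0.0004 0.0004 0.0004] grip [3.08000e-02 3.99826e+01] f [-0.52  0.06 -1.88]
t 19.1 shift [0.0093 0.0956 0.0011] rot [-0.0008 -0.0003  0.0015]
56 z rel TCP mean 0.8041493185479123 fit tilt [-2.81414783e-01 -9.99815501e-03  4.15018710e+01]
```

```bash
python3 - <<'E'
from jaw import *
from m import cloud
a=np.radians(-4.65); RM=np.array([[np.cos(a),np.sin(a),0],[np.sin(a),-np.cos(a),0],[0,0,1]])
for n,f,r0 in (("top","t11",(145,177,273,305)),("scene","s11",(222,272,322,366))):
    z=np.load(f+".npz"); P=cloud(n,z["im"],z["d"]); hs=cv2.cvtColor(z["im"],cv2.COLOR_RGB2HSV)
    m=np.zeros((400,640),bool); s=np.s_[r0[0]:r0[1],r0[2]:r0[3]]; m[s]=hs[s][...,1]<70; m&=(P[...,2]>.06)
    Q=(P[m]-[.51903,.20389,.07922])@RM.T*1000
    for b in range(90,170,5):
        q=Q[(Q[:,0]>=b)&(Q[:,0]<b+5)]
        if len(q): print(n,b,len(q),np.round(np.percentile(q[:,2],[10,50,90]),1))
E
```

```text
top 90 3 [ 8.5 10.9 12.8]
top 95 5 [10.3 10.7 14.2]
top 100 4 [ 8.3  8.6 10.4]
top 105 4 [ 7.7  8.8 10.3]
top 110 10 [ 8.4 10.  11.7]
top 115 11 [ 8.6 10.5 12.7]
top 120 9 [ 5.3 11.1 12.6]
top 125 10 [-1.6  9.1 11. ]
top 130 5 [-2.3 -0.9  0.8]
top 135 9 [-4.4 -2.  -0.5]
top 140 7 [-3.1 -2.7  0.2]
top 145 8 [-3.3 -2.7  0.7]
top 150 11 [-4.4 -3.8  2.1]
top 155 20 [-4.4 -0.8  1.5]
top 160 8 [-1.9  0.4  1.9]
scene 90 8 [ 6.7  9.9 11.9]
scene 95 6 [ 7.6 11.2 15.2]
scene 100 2 [11.4 12.8 14.3]
scene 105 5 [ 8.6 10.1 13.4]
scene 110 5 [ 8.2 10.9 12.5]
scene 115 4 [ 9.3  9.8 11.5]
scene 120 5 [11.5 11.7 13.3]
scene 125 14 [-0.2  8.  12.8]
scene 130 13 [-3.5  0.3  5.1]
scene 135 12 [-5.  -1.4  0.5]
scene 140 6 [-4.  -1.9  0.2]
scene 145 8 [-4.8 -1.4  2.2]
scene 150 13 [-6.1 -1.8  1.3]
scene 155 23 [-3.7 -1.3  1.6]
scene 160 12 [-3.3 -0.4  2.7]
```

Emit:
step_arm(deltas=[[0.025, [0.001, 0.01, 0], [0, 0, 0.001]], [0.025, [0.003, 0.028, 0], [0, 0, 0.001]], [0.025, [0.005, 0.048, 0], [0, 0, 0.001]], [0.025, [0.007, 0.068, 0], [0, 0, 0.001]], [0.025, [0.008, 0.083, 0], [0, 0, 0.001]], [0.025, [0.0094, 0.092, 0.001], [0, 0, 0.001]], [0.025, [0.0094, 0.0947, 0.001], [0, 0, 0.001]], [0.025, [0.0094, 0.0947, 0.001], [0, 0, 0.001]], [0.025, [0.0094, 0.0947, 0.001], [0, 0, 0.001]], [0.025, [0.0094, 0.0947, 0.001], [0, 0, 0.001]]])

```text
time: 19.93
eef_pos: [0.5311, -0.2163, 0.235]
eef_rot: [0.999, -0.04, 0.0, -0.0]
contact_force: [0.2, -0.2, -1.6]
grip_width: 0.0309
grasp_force: 40.0
```

```bash
python3 - <<'E'
from jaw import *
p,M=avg(4); print("ring_mid est",(p+.1366*M[0]+.0002*M[1]+.0029*M[2])*1000)
T=[];S=[]
for i in range(3):
    im,d=grab_frame("top"); T.append(im)
    s,d2=grab_frame("scene"); S.append(s)
np.savez("t12",im=im,d=d); np.savez("s12",im=s,d=d2)
o=[]
for n,i in (("top",im),("scene",s)):
    u,v=map(int,proj(n,[.667,-.2288,.21])); print(n,u,v,"stub top",proj(n,[.667,-.2288,.202]),"ring mid",proj(n,p+.1366*M[0]+[0,0,-.001]))
    o.append(cv2.resize(i[v-28:v+28,u-28:u+28],(392,392),interpolation=cv2.INTER_CUBIC))
save("v12",np.hstack(o))
E
```

```text
t 20.1333 pos [ 530.96 -216.81  235.08] sd [0.07 0.29 0.02] yaw -4.61 tool x,z [0.0002 0.0002 0.0001] grip [3.08000e-02 3.99825e+01] f [-0.19 -0.51 -1.57]
ring_mid est [ 667.10052903 -227.98133845  232.20804861]
top 451 145 stub top (np.float64(450.10816448281264), np.float64(145.81562690560472)) ring mid (np.float64(454.44229242489087), np.float64(142.66088638825826))
scene 168 189 stub top (np.float64(169.2711903089971), np.float64(191.56521103732592)) ring mid (np.float64(166.1007818038703), np.float64(184.07382409012214))
```

View pics/v12.png

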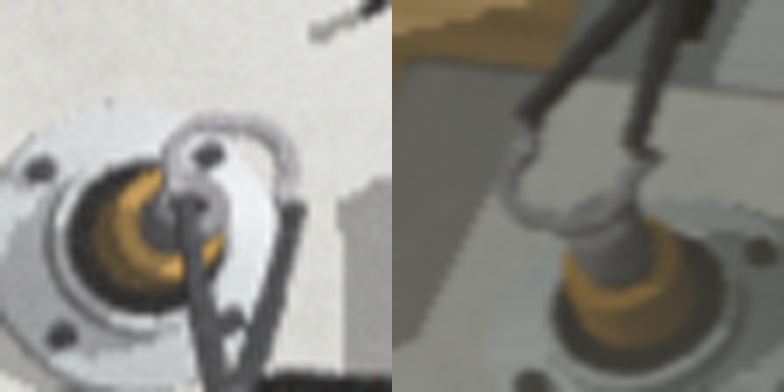

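Relative to the stub, the ring looks about 1.5 mm off toward -y in both views. I'll measure that numerically by differencing against the first frames.

```bash
python3 - <<'E'
from jaw import *
sp=np.array([.667,-.2288,.202])
def hole(I,uv,r,n,c):
    u,v=map(int,np.round(uv)); g=cv2.cvtColor(I,cv2.COLOR_RGB2GRAY).astype(float)[v-r:v+r+1,u-r:u+r+1]
    print(n,"patch",(u,v)); print(g.astype(int))
w1=wload("w1"); hole(w1[0],(80,60),6,"w1",w1[2])
t0=np.load("top0.npz")["im"]; s0=np.load("scene0.npz")["im"]
hole(t0,(451,147),4,"t0",None)
t=np.load("t12.npz")["im"]; s=np.load("s12.npz")["im"]
D=np.abs(t.astype(int)-t0).sum(2)[128:152,438:474]; print("top diff rows128.. cols438.."); print((D//10)[:, :])
D=np.abs(s.astype(int)-s0).sum(2)[172:200,148:186]; print("scene diff rows172 cols148"); print(D//10)
E
```

```text
w1 patch (80, 60)
[[147 148 147 142 123  84  51  35  35  48  85 124 144]
 [148 147 145 129  85  42  23  21  22  26  54 105 141]
 [148 147 139 105  52  24  21  21  21  21  36  84 136]
 [148 146 130  78  33  21  21  21  21  21  29  74 132]
 [148 143 116  59  24  21  21  20  20  21  25  68 129]
 [148 138 100  47  22  21  20  20  20  21  29  74 133]
 [147 135  91  40  21  20  20  21  20  21  38  87 137]
 [148 136  95  43  22  20  21  21  21  23  52 108 144]
 [147 139 106  51  23  20  21  20  20  32  76 130 149]
 [147 142 117  65  30  21  20  21  25  55 108 143 151]
 [147 146 133  91  46  27  26  32  51  90 134 149 153]
 [148 148 143 123  89  67  62  74 102 130 147 152 153]
 [147 148 146 141 131 126 119 126 138 147 150 152 153]]
t0 patch (451, 147)
[[106 134 138 144 139 144 153 181 222]
 [122 143 144 121 125 139 143 147 190]
 [134 149 126  86  85 112 141 141 165]
 [141 141 113  66  58  86 141 142 154]
 [132 146 129 101  81 121 145 139 150]
 [114 137 147 143 130 141 144 138 151]
 [ 93 118 136 142 143 144 132 119 157]
 [ 72  84 105 116 121 116 115 116 155]
 [ 71  74  78  85  90 108 125 121 
[... 2194 characters left out ...]
2  2  3  2  7  8  6 22 12  4  4  3  2  4  5  4  4  3  4  3  5
   6 32 35 33 21  3  7  5  5  4  4  3]
 [ 0  2  3  2  2  2  1  4  5  1 20 20 14  2  4  3  4  5  5  4  4  3  4  5
   4 32 35 31 10  3  5  6  5  5  5  5]
 [ 1  1  1  3  1  1  2  1  1  1 15 15 14  6  3  4  4  4  5  3  4  5  4  4
   5 30 33 27  5  4  5  7  6  5  3  3]
 [ 0  3  2  2  3  2  1  2  2  2  5  6  6  5  2  3  4  4  5  4  4  4  4  4
  16 30 31 21  0  5  6  5  5  5  4  4]
 [ 1  1  3  2  2  2  1  2  2  2  2  1  1  0  0  4  3  3  7  5  3  4  5  4
  23 35 33 19  3  6  5  5  6  5  3  4]]
scene diff rows172 cols148
[[1 1 1 ... 1 1 1]
 [1 1 1 ... 1 1 1]
 [2 1 1 ... 2 1 1]
 ...
 [1 2 2 ... 0 0 1]
 [2 2 2 ... 0 0 0]
 [2 2 2 ... 0 0 0]]
```

Top view: the ring relative to the stub is within about 0.5 mm (ring centre col 455.3 and stub hole col 450.8 are both shifted the same way from prediction). Now I lower it in stages.

Emit:
step_arm(deltas=[[0.025, [0, 0, 0.006], [0, 0, 0]], [0.025, [0, 0, 0.014], [0, 0, 0]], [0.025, [0, 0, 0.021], [0, 0, 0]], [0.025, [0, 0, 0.026], [0, 0, 0]], [0.025, [0, 0, 0.029], [0, 0, 0]], [0.025, [0, 0, 0.032], [0, 0, 0]], [0.025, [0, 0, 0.035], [0, 0, 0]], [0.025, [0, 0, 0.038], [0, 0, 0]], [0.025, [0, 0, 0.038], [0, 0, 0]], [0.025, [0, 0, 0.038], [0, 0, 0]]])

```text
time: 21.27
eef_pos: [0.5307, -0.2179, 0.1969]
eef_rot: [0.999, -0.041, -0.0, 0.0]
contact_force: [0.6, -0.2, -2.7]
grip_width: 0.0306
grasp_force: 40.0
```

```bash
python3 - <<'E'
from jaw import *
p,M=avg(4); jaws("w13",p,M); print("ring_mid est",(p+.1366*M[0]+.0002*M[1]+.0029*M[2])*1000)
E
```

```text
t 21.4667 pos [ 530.88 -218.01  197.25] sd [0.02 0.02 0.05] yaw -4.71 tool x,z [ 0.0005  0.0005 -0.0003] grip [3.06000e-02 3.99826e+01] f [-0.    0.57 -1.78]
0 294 322 [132.4  -1.4  -4.7] mid y -6.1 wz 201.9
10 280 358 [127.1  -8.1  -3.6] mid y -0.4 wz 200.8
20 280 359 [122.4  -0.6   0. ] mid y -0.1 wz 197.2
30 280 359 [114.1 -13.9 -11. ] mid y -0.2 wz 208.2
40 280 359 [108.9   0.  -10.8] mid y -0.1 wz 208.0
50 283 357 [104.3   6.6  -7.9] mid y 0.1 wz 205.2
60 284 354 [108.1  -0.5  47. ] mid y -3.8 wz 150.2
70 286 352 [ 93.6   8.3 -10.9] mid y -4.2 wz 208.1
80 280 352 [ 88.6  -8.8 -10.7] mid y -6.2 wz 208.0
90 290 349 [ 83.6  -6.1 -11.3] mid y -0.2 wz 208.5
100 292 347 [ 78.7   4.9 -11.4] mid y -0.2 wz 208.6
110 295 344 [ 73.8  -0.1 -11.1] mid y -0.1 wz 208.3
120 299 341 [ 68.9   2.5 -11.3] mid y 0.1 wz 208.5
130 301 338 [ 64.   -0.1 -10.9] mid y -0.1 wz 208.2
140 303 336 [ 59.2  -0.1 -11.9] mid y -0.1 wz 209.2
ring_mid est [ 666.99928229 -229.41998338  194.4181531 ]
```

Emit:
step_arm(deltas=[[0.025, [0, -0.0012, 0], [0, 0, 0]], [0.025, [0, -0.0012, 0.002], [0, 0, 0]], [0.025, [0, -0.0012, 0.005], [0, 0, 0]], [0.025, [0, -0.0012, 0.008], [0, 0, 0]], [0.025, [0, -0.0012, 0.011], [0, 0, 0]], [0.025, [0, -0.0012, 0.0135], [0, 0, 0]], [0.025, [0, -0.0012, 0.015], [0, 0, 0]], [0.025, [0, -0.0012, 0.016], [0, 0, 0]], [0.025, [0, -0.0012, 0.016], [0, 0, 0]], [0.025, [0, -0.0012, 0.016], [0, 0, 0]]])

```text
time: 22.35
eef_pos: [0.5308, -0.2168, 0.181]
eef_rot: [0.999, -0.041, 0.0, 0.0]
contact_force: [-0.0, 0.1, -1.3]
grip_width: 0.0311
grasp_force: 40.0
```

```bash
python3 - <<'E'
from jaw import *
from m import cloud
p,M=avg(6); print("ring_mid est",(p+.1366*M[0]+.0002*M[1]+.0029*M[2])*1000)
t0=np.load("top0.npz")["im"]; t,d=grab_frame("top"); s,ds=grab_frame("scene"); np.savez("t14",im=t,d=d); np.savez("s14",im=s,d=ds)
q=p+.1366*M[0]+.001*np.array([0,0,-.9]); print("pred ring mid px",proj("top",q),"front",proj("top",q+.0238*M[0]),"stub",proj("top",[.667,-.2288,.202]))
u,v=map(int,proj("top",q)); print("cols from",u-16,"rows from",v-12)
np.set_printoptions(linewidth=220,threshold=10000)
D=np.abs(t.astype(int)-t0).sum(2)[v-12:v+10,u-16:u+18]; print(D//10)
c=cam("wrist"); w,dw=grab_frame("wrist"); np.savez("w14",im=w,d=dw,R=c[1],o=c[2])
hs=cv2.cvtColor(w,cv2.COLOR_RGB2HSV); print(hs[0:30:3,264:378:6,2])
E
```

```text
t 22.65 pos [ 530.89 -216.79  181.11] sd [0.02 0.02 0.03] yaw -4.71 tool x,z [ 0.0003  0.0003 -0.0002] grip [3.06000e-02 3.99825e+01] f [-0.26 -0.1  -1.9 ]
ring_mid est [ 667.01250279 -228.2006178   178.2520235 ]
pred ring mid px (np.float64(446.7701446332653), np.float64(147.79299326758127)) front (np.float64(447.179899525364), np.float64(138.93981484092183)) stub (np.float64(450.10816448281264), np.float64(145.81562690560472))
cols from 430 rows from 135
[[ 5  6  6  5  6  6  7  5  4  7  6  5  6  5  6  5  6  5  5  4  5  4  4  6  7  5  7  5  4  7  6  6  6  6]
 [ 6  6  6  6  7  5  6  6  5  5  7  5  6  4  5  5  5  5  5  4  4  4  7  6  6  6  6  6  6  5  6  5  7  6]
 [ 6  6  5  5  6  6  6  7  6  6  6  5  5  5  4  5  5  5  4  5  5  6  5  4  4  6  6  5  6  6  6  6  6  7]
 [ 6  6  6  5  6  4  6  5  5  7  4  5  6  3  1  1  2  3  0  4  6  6  3  2  3  6  4  5  6  7  6  6  6  6]
 [ 5  6  5  6  5  5  6  7  5  6  6  8  9 10  7  3  3  1  4  1  9 18 17  8  3  6  5  5  5  6  6  7  6  6]
 [ 2  6  6  6  6  5  6  5  6  3  7 17 22 23 21 16 16  8  3  0  3 18 23 13  5  4  4  4  5  6  7  6  6  6]
 [ 2  4  
[... 1762 characters left out ...]
63 123 135 156  55  62  67  86  93  80  80  75  81 192 197  31 232]
 [160 222  75  57  72 160  55  57  60  63  70  70  68  72 148  80  82  57 233]
 [160 180  75  56 111 158  63  55  55  59  61  58  59  72 156  62  80  68 231]
 [157 176  72  56  90 157 145  55  56  56  55  55  57 102 154  71  79  68 228]
 [154 172  71  58  65 157 159  70  54  54  53  54  67 158 154  78  78 133 228]
 [148 168  67  78  55 159 159 154  53  55  56  55 199 160 155  79  78 164 226]
 [154 152  82  80  57 157 158 159 154  88  82 185 212 159 151  80  78 180 225]
 [151 161  52  80  81 127 159 159 158 158 158 206 159 155 136  80  77  64 230]
 [152 173  24  79  81  71 157 157 157 158 157 158 156 154  65  81  77  25 230]]
```

```bash
python3 - <<'E'
from jaw import *
from m import cloud
z=np.load("t14.npz"); P=cloud("top",z["im"],z["d"])*1000
for r,cs in ((140,(441,442,443,451,452)),(142,(439,440,441,454,455)),(144,(439,440,455,456)),(146,(439,455,456))): print(r,[(c_,np.round(P[r,c_,2],0)) for c_ in cs])
z=np.load("s14.npz"); S=cloud("scene",z["im"],z["d"])*1000
M0=(np.hypot(S[...,0]-667,S[...,1]+229)<26)&(np.hypot(S[...,0]-667,S[...,1]+229)>16)&(S[...,2]>170)&(S[...,2]<190)
print("scene ring z",M0.sum(),np.percentile(S[M0][:,2],[25,50,75])); q=S[M0]; print("front",np.median(q[q[:,0]>680][:,2]),"back",np.median(q[q[:,0]<665][:,2]))
a=wload("w10"); b=wload("w14")
for r,x in ((19,272),(20,271),(20,369),(1,280),(1,360),(3,279),(3,361)): print(r,x,a[1][r,x].round(4),b[1][r,x].round(4),a[0][r,x],b[0][r,x])
E
```

```text
140 [(441, np.float64(179.0)), (442, np.float64(179.0)), (443, np.float64(180.0)), (451, np.float64(179.0)), (452, np.float64(179.0))]
142 [(439, np.float64(180.0)), (440, np.float64(180.0)), (441, np.float64(1111.0)), (454, np.float64(180.0)), (455, np.float64(181.0))]
144 [(439, np.float64(177.0)), (440, np.float64(182.0)), (455, np.float64(180.0)), (456, np.float64(178.0))]
146 [(439, np.float64(182.0)), (455, np.float64(199.0)), (456, np.float64(178.0))]
scene ring z 104 [177.00275331 178.90907343 181.11779231]
front 178.83114890222296 back 182.34795143860637
19 272 0.1434 0.1427 [129 128 131] [137 139 145]
20 271 0.1417 0.142 [131 126 123] [140 142 147]
20 369 0.1425 0.1415 [182 175 168] [153 155 161]
1 280 0.1414 0.1396 [198 198 206] [136 138 144]
1 360 0.1389 0.1404 [195 198 204] [182 184 192]
3 279 0.1404 0.1405 [175 177 184] [131 132 138]
3 361 0.1395 0.1401 [176 177 184] [182 184 192]
```

Depth shows the ring's top at about 180 mm all round, so it is level, at the groove height and has not slipped on the pins. I hand in.

```bash
python3 -c "
from bench import hand_in; print(hand_in())"
```

```text
the job is handed in; nothing more can be done
None
```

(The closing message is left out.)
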